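Balance a lifting beam on a steel ridge and punch its balance point

TASK

The aluminium lifting beam needs its eye drilled where it balances: keep it lying across the steel ridge and slide it along its length, plug end towards the ridge, until it tips up and stays balanced level on the ridge by itself. Then take the blue spring centre punch out of the tool block, hold it upright on the beam's centre line right above the middle of the ridge and press it gently down until its spring has gone home, without upsetting the beam, and put the punch back fully home in its hole. Leave the beam balanced, don't lift it off the ridge or lean on it, and leave the other tools alone.

Things in the scene. Friction and masses are not known exactly. Their poses are not given: they have to be found in the camera images.
- fulcrum: Fixed offcut of steel tee bar, flange (120 x 70 x 6 mm) down: a flat-topped upright ridge 12 mm wide, 120 mm long, faced with black rubber 4 mm thick, top 24 mm above the bench. Origin under its centre; x along the ridge, y across, z up. With its balance point above the ridge top the beam rocks, settles in 1 to 3 s and lies level (beam's top 44 mm up); farther, it tips to the other side.
- beam: Loose aluminium box beam, 400 long (its y) x 30 wide (x) x 20 mm high (z). Origin at mid-length on the underside. A heavy steel plug closes the +y end, a black cap the -y end. Weighs 0.4 to 0.6 kg; balance point hidden, 30 to 65 mm from mid-length towards the plug end. Starts across the ridge (square within 0.1 rad), ridge near mid-length, plug end down on the bench, tilted 0.12 rad.
- plug_end (a point): Centre of the beam's dark, flat steel end face (30 x 20 mm, +y end), 10 mm above its underside. Two bolt heads 2.5 mm high stand on the beam's top 44 and 20 mm from this end. A finger still pushing here holds the beam back by friction: it tips up freely only once the push is taken off.
- light_end (a point): Centre of the beam's black-capped end face (-y end), 10 mm above its underside. A single dark hook hole shows on the beam's top 28 mm from this end. At the start this end stands up in the air on the robot's right, the plug end on its left.
- block: Fixed dark wooden tool block 60 (x) x 120 (y) x 75 mm high with two holes 18 mm wide right through, 60 mm apart along its y. Origin at the centre of the underside.
- block_hole0 (a point): Centre of the mouth of the block's +y hole, on its top face, 75 mm above the bench.
- block_hole1 (a point): Centre of the mouth of the block's -y hole, on its top face.
- punch: Loose spring centre punch, 0.13 kg, upright in either block hole, point down. Origin on its axis under a collar 24 mm across, 6 mm high, that rests on the block's top; z up its axis. Above: round blue grip 16 mm across, 6 to 70 mm above the origin, yellow cap 19 mm across up to 83 mm. Below: barrel 13 mm across, 40 mm long, tapering to the thin nose.
- punch_tip (a point): The point of the punch's nose, on its axis, 62 mm below the punch origin with the nose out.
- punch_nose (a joint): How far the spring nose is pressed into the barrel: 0 out, 0.008 m fully home. It starts to give at 3 N and takes 11 N fully home (1 N per mm more); beyond that it is solid.
- drift: Bystander: plain brass rod 12 mm across, 135 mm long, standing on the bench in the other block hole, 60 mm up out of it. Origin at the foot. Leave alone.
- ratchet: Bystander: steel ratchet handle lying on the bench, 27 mm wide, about 200 mm long along its y, 33 mm high at the drive. Leave alone.
- socket: Bystander: upright steel socket, 34 mm across, 38 mm high. Leave alone.
- mallet: Bystander: blue mallet with yellow faces, handle 200 mm along its -y, head 110 mm along its x, 44 mm high. Leave alone.
Mind the look-alikes: they are no part of the job. Of the things shaped like the block, the wooden one is meant. What is shaped like the fulcrum but white is not meant.

How it is judged:
On the way, in this order (a step that is already met when the one before it is completed fails the run):
1. the beam lies balanced level on the ridge by itself (level within 0.035 rad, not touched) (angle between beam's own z axis and vertical below 0.035 rad and contact force between beam and fulcrum above 1.5 N and contact force between the fingers and beam below 0.02 N and linear speed of beam below 0.02 m/s), for 0.5 s.
2. the punch, upright within 0.15 rad, is pressed at least 6 mm down on the beam, within 5 mm of the middle of the ridge and 8 mm of the beam's centre line, the beam staying level within 0.05 rad (value of joint punch_nose above 0.006 m and contact force between punch and beam above 3 N and y of punch_tip in the frame of fulcrum between -0.005 and 0.005 m and x of punch_tip in the frame of beam between -0.008 and 0.008 m and angle between punch's own z axis and vertical below 0.15 rad and angle between beam's own z axis and vertical below 0.05 rad), for 0.1 s.
At the end, for the whole second after the job is handed in: The beam rests balanced on the ridge, level within 0.035 rad, and the punch stands at rest in a block hole with its collar on the block (origin within 6 mm of the hole's mouth, upright within 0.12 rad), after having been pressed on the beam above the ridge while it was balanced (angle between beam's own z axis and vertical below 0.035 rad and contact force between beam and fulcrum above 1.5 N and linear speed of each of beam, punch below 0.01 m/s and (distance between punch and block_hole0 below 0.006 m or distance between punch and block_hole1 below 0.006 m) and angle between punch's own z axis and vertical below 0.12 rad); the robot touches nothing.
It fails at once if the beam is lifted clear of the ridge (underside at mid-length more than 60 mm above the bench) (height (world z) of beam above 0.06 m).
It fails at once if the punch is rammed into the beam (over 25 N) (contact force between punch and beam above 25 N).
It fails at once if the beam is leaned on (over 35 N on the ridge) (contact force between beam and fulcrum above 35 N).
It fails at once if another tool is disturbed (moved over 20 mm) (distance of any of drift, ratchet, socket, mallet from where it was at the start of the episode above 0.02 m).
It also fails if it takes over 72 s, if anything falls off the work surface, if the arm or the gripper's body presses on something with over 40 N, if the wrist force passes 120 N, or if a joint passes its speed limit or range.

ROBOT

A 7-joint arm with a two-finger parallel gripper is mounted at the origin on the work surface. World frame = base frame: x ahead of the robot, y to its left, z up, the work surface at z = 0. Lengths are in m, angles in rad, forces in N, time in s.
With the tool pointing down it reaches from about 0.4 to 0.85 m from the base axis. Payload 4.5 kg.
Tool frame: the origin (TCP) lies on the centre line of the jaws, within the pads' length; the fingertips stand 8 mm ahead of it and the grasp point (between the pads) lies 11 mm behind it; z points along the fingers, x is the direction in which the jaws open and shut, and the axes are right-handed (so a half turn about z gives the same grasp; the last joint's range is limited). The gripper opens to 88 mm and grips with 3 to 60 N. Pads are 18 mm wide; open, the fingers measure 123 mm over their backs; the gripper's body (75 mm by 187 mm) begins 45 mm behind the grasp point.
Start: joints at [-1.154, 0.689, -0.195, 1.565, 0.157, 0.902, -0.215], TCP at [0.233, 0.58, 0.247] pointing down, gripper open.
Joint ranges: [-3.01, 3.01], [-0.46, 2.08], [-1.47, 1.51], [0.13, 2.56], [-1, 4.14], [0.04, 2.09], [-2.66, 2.66]. Speed limits (rad/s): [2.57, 2.57, 3.14, 3.14, 3.14, 3.14, 3.14].

INTERFACE

Orientations are given as a unit quaternion [x, y, z, w].
In Python, from plant import get_state, snapshot, finish_job, boxes_of, pinpoint gives the robot as it stands.
- The arm moves only by the shell command python3 -m creep 'ROWS' [FORCE]. ROWS is JSON, a list of rows, each an object with "hand": the finger opening in m, from 0 to 0.0881; "slide": the shift along the tool's x, y, z in m, a list of three; "turn": the turn about the tool's z in degrees. A call has 1 to 5 rows; each row shifts and turns the commanded pose from where the row before left it, along the tool's axes as they then stand; what a row does not reach is not made up. A row lasts 1/8 s, in which the tool goes at most 62.5 mm and 10.7 degrees, less where a joint would pass 70% of its speed; a pose out of reach is approached as far as the arm can. A call is refused whole if a number of a shift passes 0.0625 or a number of a turn 10.7, either way. A call with a gripper value outside its range is refused whole. The fingers move at their own pace and stop on an object; FORCE is the grip in N (left out, the last holds). Time passes only in rows, so rows that do not move let the fingers close. It gives the time, the measured TCP pose, the force and the opening at its end, in the units of the state.
- get_state(): the state, without advancing time (a new reading comes with each control period).
- snapshot(name): name is "side" or "top" or "wrist"; returns a dict with "frame" (480x640x3 uint8, red, green, blue), "depth" (480x640 float32, m along the optical axis (not along the pixel's ray), 0 where there is no reading), "mtx" (3x3 intrinsics, pixels), "camera_from_world" (4x4, takes a point from world to camera coordinates). Camera axes: x right, y down, z forward; pixel columns grow to the right and rows downward; lengths in m; the calibration is good to about 2 mm. A picture is of the moment at which its call begins.
- finish_job(): hands the job in, once; it reports no verdict.
Trained networks look in a picture, given as the dict that the camera call returned (one of the last four; its "shot" number tells which), for a name from the list of things; names that differ only in an ending like _2 or _b are one class to them, and where a whole thing is asked for, a point or a joint stands for the part that bears it (a point fixed in the world has none). Each returns a list of dicts, best first, with "conf" (0 to 1); they miss things now and then, are a little off and sometimes report something else, mostly with a low value. They report only what shows in the picture. A call takes as long as a camera call. They do not tell look-alikes from the thing itself.
- boxes_of(target, picture): "uv" ([column, row] in pixels, amid what is visible of it).
- pinpoint(target, picture): "uv" ([column, row] in pixels: a listed point, or the origin of a listed thing).
The state is a dict: "clock": time; "q": joint angles; "qd": joint speeds; "joint_torque": joint torques, N m; "tool_pos": TCP position; "eef_rot": TCP orientation; "contact_force": force on the tool from outside, world axes, zero at the start; "moment": the same for the moment, N m; "opening": opening from 0.0 (shut) to 1.0 (fully open).
Only numpy, scipy, OpenCV 4.12 (cv2) and the standard library are available. Lean on these libraries where they do the work, as an engineer would, in place of code of your own. Each camera call takes 0.05 s, during which the arm holds its last target.

## Working session

There is one attempt and no reset: what is moved stays moved. The work goes in short steps, Python scripts to look and compute and a shell command to move; the robot and the scene stay as the last step left them, time stands still between calls to the robot, and variables do not carry over. Pictures are saved under pics/ and viewed, and the job is handed in when it is done.

```bash
ls; mkdir -p pics
cat > h.py <<'E'
import numpy as np, cv2
from plant import get_state, snapshot, finish_job, boxes_of, pinpoint
def save(p,name): cv2.imwrite('pics/'+name, p['frame'][:,:,::-1])
def w(p,uv,d=None):
    u,v=uv; K=p['mtx']
    if d is None:
        a=p['depth'][int(v)-1:int(v)+2,int(u)-1:int(u)+2]; a=a[a>0]; d=np.median(a) if len(a) else 0
    c=np.array([(u-K[0,2])/K[0,0]*d,(v-K[1,2])/K[1,1]*d,d,1])
    return (np.linalg.inv(p['camera_from_world'])@c)[:3]
def ray(p,uv):
    a=np.linalg.inv(p['camera_from_world']); K=p['mtx']
    d=a[:3,:3]@np.array([(uv[0]-K[0,2])/K[0,0],(uv[1]-K[1,2])/K[1,1],1]); return a[:3,3],d
def atz(p,uv,z):
    o,d=ray(p,uv); return o+d*(z-o[2])/d[2]
def tri(l):
    A=np.zeros((3,3));b=np.zeros(3)
    for p,uv in l:
        o,d=ray(p,uv); d=d/np.linalg.norm(d); M=np.eye(3)-np.outer(d,d); A+=M;b+=M@o
    return np.linalg.solve(A,b)
def proj(p,X):
    c=p['camera_from_world']@np.append(X,1); k=p['mtx']@c[:3]; return k[:2]/k[2]
E
python3 - <<'E'
from h import *
np.set_printoptions(precision=4,suppress=True)
print(get_state())
P={n:snapshot(n) for n in('side','top','wrist')}
for n,p in P.items(): save(p,n+'0.png')
for n in ('side','top'):
  p=P[n]
  for t in ('fulcrum','beam','plug_end','light_end','block','block_hole0','block_hole1','punch','punch_tip','drift','ratchet','socket','mallet'):
    print(n,t,[(np.round(r['uv']),round(r['conf'],2),w(p,r['uv'])) for r in pinpoint(t,p)][:4])
E
```

```text
pics
{'clock': 0.0, 'q': array([-1.1542,  0.69  , -0.1945,  1.5664,  0.1573,  0.9025, -0.2151]), 'qd': array([-0.0015, -0.0006, -0.0017,  0.0008,  0.0015,  0.0016, -0.0009]), 'joint_torque': array([ -0.0005, -52.7578,  -1.2673, -15.3432,  -0.0526,   0.0064,
         0.0002]), 'tool_pos': array([0.2333, 0.5792, 0.2459]), 'eef_rot': array([ 0.8287,  0.5597, -0.0007,  0.0006]), 'contact_force': array([-0.5748, -1.1084,  0.37  ]), 'moment': array([-0.0121,  0.0364, -0.0305]), 'opening': 1.0017531502170556}
side fulcrum [(array([428., 411.]), 0.93, array([ 0.4244, -0.3609,  0.0092])), (array([354., 290.]), 0.89, array([ 0.5559, -0.0396,  0.0143])), (array([354., 282.]), 0.56, array([ 0.5516, -0.0403,  0.0383]))]
side beam [(array([356., 282.]), 0.61, array([ 0.5525, -0.0454,  0.0397]))]
side plug_end [(array([308., 244.]), 0.67, array([0.5873, 0.156 , 0.0224])), (array([379., 237.]), 0.36, array([0.7591, 0.0954, 0.0076]))]
side light_end [(array([412., 316.]), 0.89, array([ 0.5344, -0.218 ,  0.0653])), (array([307., 244.]), 0.47, array([0.5852, 0.1575, 0.0225]))]
side block [(array([325.,
[... 2141 characters left out ...]
306.]), 0.84, array([ 0.3981,  0.0687, -0.0021])), (array([416., 334.]), 0.81, array([ 0.3288, -0.1645,  0.0726])), (array([369., 289.]), 0.63, array([ 0.4387, -0.0415,  0.122 ])), (array([303., 298.]), 0.61, array([0.4161, 0.124 , 0.0006]))]
top punch [(array([393., 289.]), 0.46, array([ 0.4394, -0.0984,  0.1446]))]
top punch_tip [(array([392., 284.]), 0.67, array([ 0.4546, -0.1046,  0.0799]))]
top drift [(array([367., 291.]), 0.46, array([ 0.4357, -0.0402,  0.0728]))]
top ratchet [(array([393., 168.]), 0.82, array([ 0.7765, -0.1155,  0.0142]))]
top socket [(array([311., 170.]), 0.49, array([0.7621, 0.1093, 0.0354]))]
top mallet [(array([178., 310.]), 0.64, array([0.3779, 0.4518, 0.0401]))]
```

View pics/side0.png

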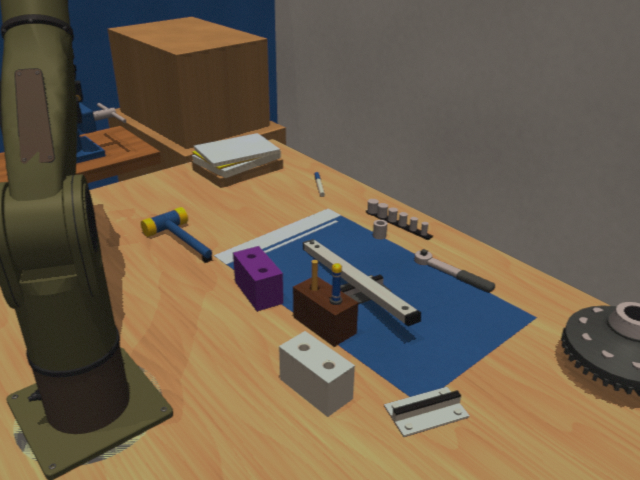

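View pics/top0.png

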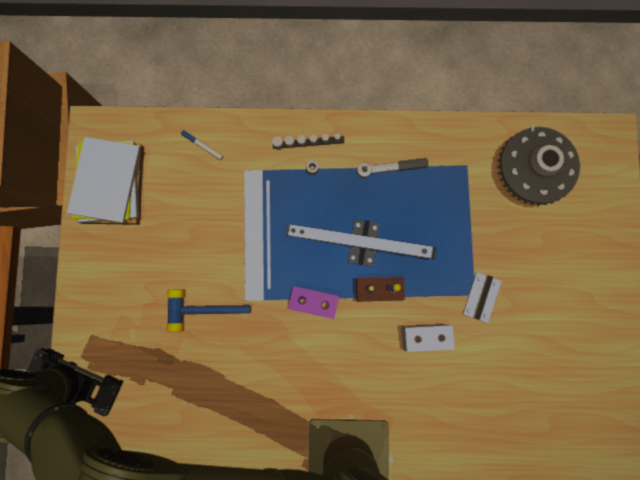

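View pics/wrist0.png

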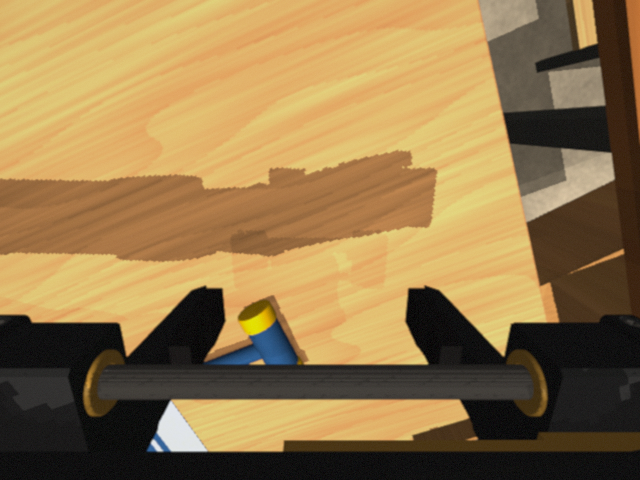

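The wooden block is at top (380,289), with the yellow-capped punch at (397,287) and the drift at (370,289). The purple and white blocks at (314,302) and (430,338) are look-alikes. The black-faced tee under the beam at (364,242) is the fulcrum, and the white one at (482,297) is not. Next I'll enlarge these to confirm.

Run:
```python
from h import *
np.set_printoptions(precision=4,suppress=True)
p=snapshot('top'); s=snapshot('side')
c=p['frame'][215:315,275:450,::-1]; cv2.imwrite('pics/topc.png',cv2.resize(c,None,fx=4.5,fy=4.5,interpolation=cv2.INTER_CUBIC))
c=s['frame'][230:345,285:425,::-1]; cv2.imwrite('pics/sidec.png',cv2.resize(c,None,fx=5,fy=5,interpolation=cv2.INTER_CUBIC))
np.savez('s0.npz',**{k+n:v for n,q in (('t',p),('s',s)) for k,v in q.items() if k!='shot'})
```

```text
(no output)
```

View pics/topc.png

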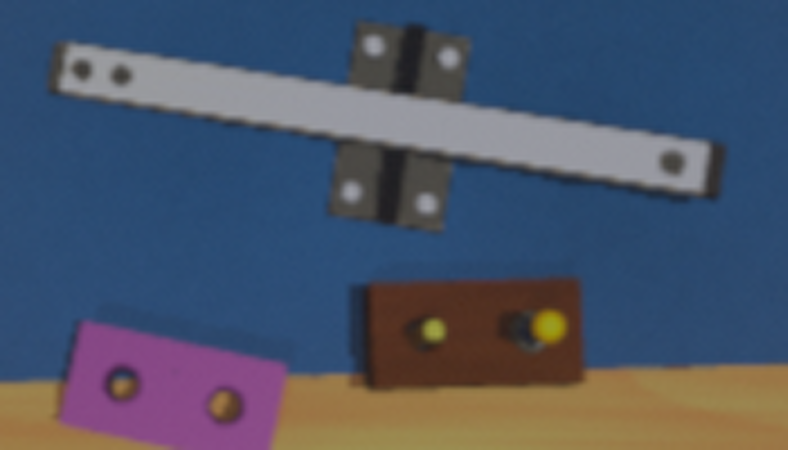

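View pics/sidec.png

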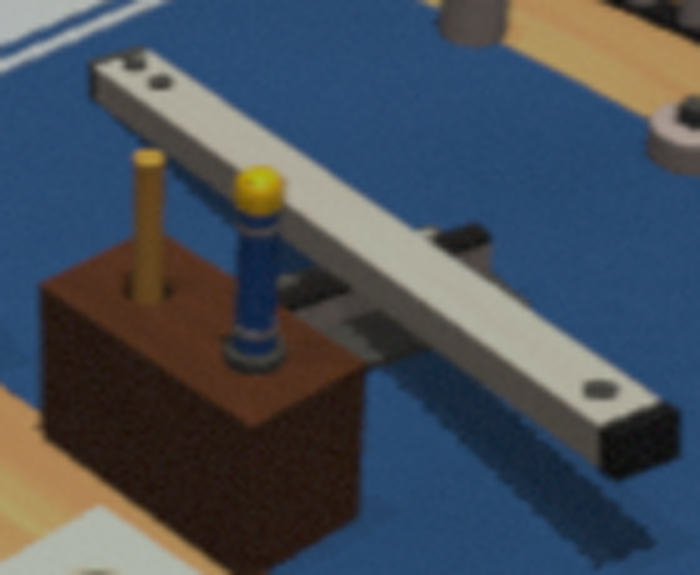

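The crops confirm it: the blue punch with the yellow cap is in the wooden block's -y hole, the brass drift is in the other hole, and the beam lies across the black-faced tee. Now I'll measure.

Run:
```python
from h import *
np.set_printoptions(precision=4,suppress=True)
z=np.load('s0.npz')
p={k[:-1]:z[k] for k in z if k.endswith('t')}; s={k[:-1]:z[k] for k in z if k.endswith('s')}
T=lambda a:(np.array(a)+.5)/4.5+[275,215]-.5
S=lambda a:(np.array(a)+.5)/5+[285,230]-.5
f=[atz(p,T(a),.006) for a in ((358,22),(470,38),(440,230),(328,213))]; print('flange',f,np.mean(f,0))
a,b=atz(p,T((415,28)),.024),atz(p,T((390,222)),.024); print('strip',a,b,(a+b)/2, np.degrees(np.arctan2(*(b-a)[[1,0]])))
# beam top ends: plug top edge mid, light top edge mid
pl=tri([(p,T((60,68))),(s,S((122,57)))]); lt=tri([(p,T((716,170))),(s,S((638,418)))])
print('plug top',pl,'light top',lt,np.linalg.norm(pl-lt),(pl+lt)/2)
cap=tri([(p,T((549,327))),(s,S((260,178)))]);print('cap',cap, w(p,T((549,327))))
print('drift',tri([(p,T((433,331))),(s,S((148,157)))]))
bl=[atz(p,T(a),.075) for a in ((370,283),(580,279),(584,381),(371,388))];print(bl,np.mean(bl,0))
# punch collar bottom centre in side
print(w(s,S((257,355))), atz(s,S((257,350)),.081))
```

```text
flange [array([ 0.633 , -0.0105,  0.006 ]), array([ 0.6243, -0.0785,  0.006 ]), array([ 0.5071, -0.0609,  0.006 ]), array([0.5162, 0.0065, 0.006 ])] [ 0.5702 -0.0358  0.006 ]
strip [ 0.6268 -0.0436  0.024 ] [ 0.5099 -0.0295  0.024 ] [ 0.5684 -0.0365  0.024 ] 173.11224925750267
plug top [0.6002 0.1685 0.0209] light top [ 0.5391 -0.2136  0.0662] 0.38964606580986977 [ 0.5696 -0.0225  0.0436]
cap [ 0.444  -0.1054  0.1551] [ 0.4436 -0.1047  0.1586]
drift [ 0.4414 -0.0451  0.135 ]
[array([ 0.4704, -0.0145,  0.075 ]), array([ 0.4748, -0.1342,  0.075 ]), array([ 0.417 , -0.1363,  0.075 ]), array([ 0.4109, -0.0156,  0.075 ])] [ 0.4433 -0.0751  0.075 ]
[ 0.4387 -0.1132  0.0832] [ 0.4428 -0.1085  0.081 ]
```

```bash
cat >> h.py <<'E'
def head(): 
    from scipy.spatial.transform import Rotation as R
    m=R.from_quat(get_state()['eef_rot']).as_matrix(); return np.degrees(np.arctan2(m[1,0],m[0,0])),m
def plan(tgt,hdg=None,n=5,maxs=.06):
    """rows to target pos/heading; tool assumed pointing down"""
    s=get_state(); h,m=head(); t=np.array(tgt); pos=s['tool_pos'].copy()
    print('at',np.round(pos,4),'h',round(h,2),'z',np.round(m[:,2],3),'F',np.round(s['contact_force'],2),'op',round(s['opening'],3),'t',round(s['clock'],2))
    dh=0 if hdg is None else (h-hdg+180)%360-180
    k=int(max(np.ceil(np.abs(t-pos).max()*1.0/maxs+.001),np.ceil(np.linalg.norm((t-pos))/maxs),np.ceil(abs(dh)/10.5)),)
    k=max(k,1); step=(t-pos)/k
    for i in range(k):
        a=np.radians(h); x=np.array([np.cos(a),np.sin(a),0]); y=np.array([np.sin(a),-np.cos(a),0])
        print('{"slide":[%.4f,%.4f,%.4f],"turn":%.2f}'%(step@x,step@y,-step[2],dh/k)); h-=dh/k
E
python3 - <<'E'
from h import *
plan([.606,.235,.10],-9.1)
E
```

```text
at [0.2334 0.5798 0.2468] h 68.07 z [ 0.  0. -1.] F [-0.36 -1.1   0.25] op 0.997 t 1.55
{"slide":[-0.0201,0.0527,0.0163],"turn":8.57}
{"slide":[-0.0120,0.0551,0.0163],"turn":8.57}
{"slide":[-0.0036,0.0563,0.0163],"turn":8.57}
{"slide":[0.0048,0.0562,0.0163],"turn":8.57}
{"slide":[0.0131,0.0549,0.0163],"turn":8.57}
{"slide":[0.0211,0.0523,0.0163],"turn":8.57}
{"slide":[0.0287,0.0486,0.0163],"turn":8.57}
{"slide":[0.0356,0.0437,0.0163],"turn":8.57}
{"slide":[0.0417,0.0379,0.0163],"turn":8.57}
```

```bash
python3 -m creep '[{"hand":0,"slide":[-0.02,0.053,0.012],"turn":8.5},{"hand":0,"slide":[-0.012,0.055,0.012],"turn":8.5},{"hand":0,"slide":[-0.004,0.056,0.012],"turn":8.5},{"hand":0,"slide":[0.005,0.056,0.016],"turn":8.5},{"hand":0,"slide":[0.013,0.055,0.016],"turn":8.5}]' 20
python3 -m creep '[{"hand":0,"slide":[0.021,0.052,0.02],"turn":8.6},{"hand":0,"slide":[0.029,0.048,0.02],"turn":8.6},{"hand":0,"slide":[0.035,0.044,0.02],"turn":8.6},{"hand":0,"slide":[0.042,0.038,0.02],"turn":8.6},{"hand":0,"slide":[0,0,0]}]'
python3 - <<'E'
from h import *
plan([.604,.215,.012],-9.1)
p=snapshot('wrist');save(p,'w1.png')
E
```

```text
clock: 2.17
tool_pos: [0.442, 0.3879, 0.1786]
eef_rot: [0.976, 0.219, 0.0, -0.0]
contact_force: [1.0, 0.5, -0.3]
opening: 0.459
at [0.442  0.3879 0.1786] h 25.31 z [ 0.001  0.001 -1.   ] F [ 1.    0.46 -0.31] op 0.459 t 2.17
{"slide":[0.0145,0.0451,0.0333],"turn":6.88}
{"slide":[0.0198,0.0430,0.0333],"turn":6.88}
{"slide":[0.0248,0.0404,0.0333],"turn":6.88}
{"slide":[0.0295,0.0371,0.0333],"turn":6.88}
{"slide":[0.0337,0.0333,0.0333],"turn":6.88}$[4]: bad value
```

View pics/w1.png

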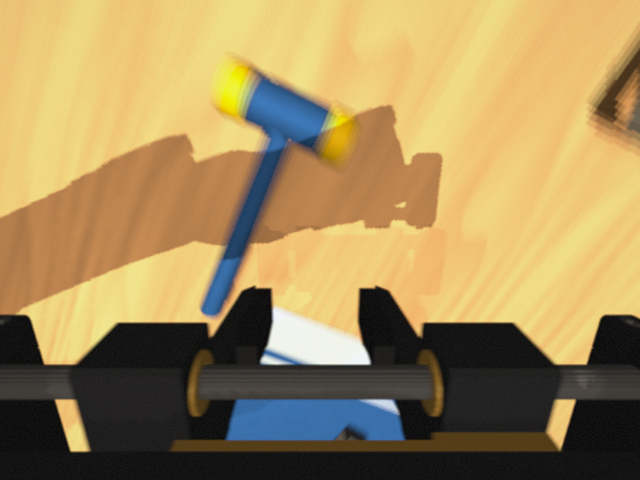

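```bash
python3 -m creep '[{"hand":0,"slide":[0.021,0.052,0.02],"turn":8.6},{"hand":0,"slide":[0.029,0.048,0.02],"turn":8.6},{"hand":0,"slide":[0.035,0.044,0.02],"turn":8.6},{"hand":0,"slide":[0.042,0.038,0.02],"turn":8.6},{"hand":0,"slide":[0,0,0],"turn":0}]'
python3 - <<'E'
from h import *
plan([.605,.215,.012],-9.1)
p=snapshot('top');save(p,'t1.png')
np.set_printoptions(precision=4,suppress=True)
for t in ('plug_end','light_end'): print(t,[(r['uv'],r['conf'],w(p,r['uv'])) for r in pinpoint(t,p)])
E
```

```text
clock: 2.85
tool_pos: [0.6098, 0.2303, 0.0972]
eef_rot: [0.997, -0.081, 0.001, 0.003]
contact_force: [-1.3, -0.7, -0.3]
opening: 0.005
at [0.6098 0.2303 0.0972] h -9.32 z [ 0.001 -0.005 -1.   ] F [-1.27 -0.66 -0.33] op 0.005 t 2.85
{"slide":[-0.0011,0.0079,0.0426],"turn":-0.11}
{"slide":[-0.0011,0.0079,0.0426],"turn":-0.11}
plug_end [([286.6, 228.6], 0.81, array([0.6029, 0.1729, 0.0183]))]
light_end [([436.2, 253.7], 0.74, array([ 0.5434, -0.2346,  0.0005]))]
```

View pics/t1.png

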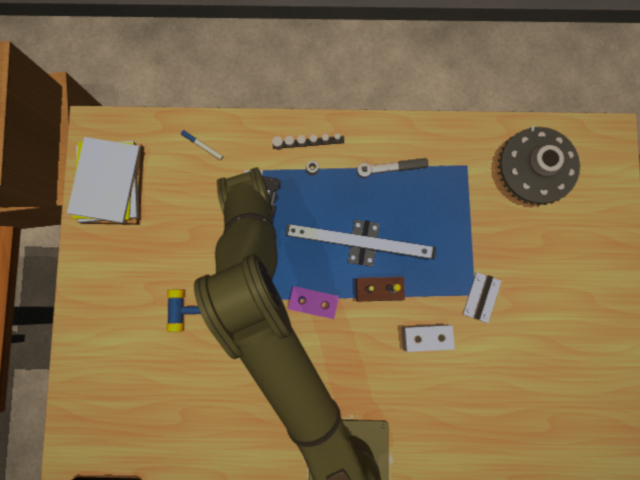

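```bash
cat >> h.py <<'E'
def cloud(p):
    v,u=np.mgrid[0:480,0:640]; d=p['depth']; K=p['mtx']; ok=d>0
    c=np.stack([(u-K[0,2])/K[0,0]*d,(v-K[1,2])/K[1,1]*d,d,np.ones_like(d)],-1)[ok]
    X=(c@np.linalg.inv(p['camera_from_world']).T)[:,:3]; return X,p['frame'][ok]
def beam(p=None):
    p=p or snapshot('top'); X,C=cloud(p); C=C.astype(int)
    # pale aluminium pixels near the beam
    grey=(C.max(1)-C.min(1)<45)&(C.mean(1)>95)
    m=(X[:,0]>.48)&(X[:,0]<.66)&(X[:,1]>-.36)&(X[:,1]<.22)&(X[:,2]>.012)&(X[:,2]<.12)&grey
    Y=X[m]
    mu=np.median(Y,0); a=np.polyfit(Y[:,1],Y[:,0],1)
    for _ in range(3):
        r=np.abs(Y[:,0]-np.polyval(a,Y[:,1]))<.02; a=np.polyfit(Y[r,1],Y[r,0],1)
    Y=Y[r]; b=np.polyfit(Y[:,1],Y[:,2],1); q=np.percentile(Y[:,1],[.5,99.5])
    print('t',round(get_state()['clock'],2),'n',len(Y),'tilt dz/dy',round(b[0],4),'z@ridge',round(np.polyval(b,-.036),4),'heading',round(90-np.degrees(np.arctan(a[0])),2),'y-range',np.round(q,4),'x@ridge',round(np.polyval(a,-.036),4), 'ends z',np.round(np.polyval(b,q),3))
    return a,b
E
python3 -m creep '[{"hand":0,"slide":[-0.001,0.008,0.043],"turn":0},{"hand":0,"slide":[-0.001,0.008,0.042],"turn":0},{"hand":0,"slide":[0,0,0],"turn":0}]'
python3 - <<'E'
from h import *
plan([.605,.215,.012],-9.1)
beam()
E
```

```text
clock: 3.38
tool_pos: [0.5998, 0.2227, 0.0122]
eef_rot: [0.997, -0.076, -0.002, 0.0]
contact_force: [-0.6, 0.3, 0.8]
opening: 0.007
at [0.5998 0.2227 0.0122] h -8.69 z [-0.004 -0.    -1.   ] F [-0.63  0.26  0.8 ] op 0.007 t 3.38
{"slide":[0.0063,0.0068,0.0002],"turn":0.41}
t 3.42 n 1662 tilt dz/dy -0.1163 z@ridge 0.0448 heading 81.06 y-range [-0.2075  0.1662] x@ridge 0.5678 ends z [0.065 0.021]
```

```bash
python3 -m creep '[{"hand":0,"slide":[0,0,0],"turn":0}]'; python3 -m creep '[{"hand":0,"slide":[0.003,0,0],"turn":0},{"hand":0,"slide":[0.003,0,0],"turn":0.4},{"hand":0,"slide":[0,0,0],"turn":0}]'
python3 - <<'E'
from h import *
plan([.607,.215,.012],-9)
E
```

```text
clock: 3.55
tool_pos: [0.6028, 0.2232, 0.0156]
eef_rot: [0.997, -0.076, 0.001, -0.001]
contact_force: [-0.4, -0.2, 1.1]
opening: 0.005
clock: 3.92
tool_pos: [0.6088, 0.2204, 0.0142]
eef_rot: [0.997, -0.081, 0.001, -0.0]
contact_force: [0.1, 0.4, 1.0]
opening: 0.001
at [0.6088 0.2204 0.0142] h -9.26 z [ 0.001  0.    -1.   ] F [0.05 0.44 1.02] op 0.001 t 3.92
{"slide":[-0.0009,0.0056,0.0022],"turn":-0.26}
```

```bash
python3 -m creep '[{"hand":0,"slide":[0,0.016,0.002],"turn":0},{"hand":0,"slide":[0,0.014,0],"turn":0},{"hand":0,"slide":[0,0.005,0],"turn":0},{"hand":0,"slide":[0,0.005,0],"turn":0},{"hand":0,"slide":[0,0,0],"turn":0}]'
python3 - <<'E'
from h import *
plan([.607,.215,.012],-9)
beam()
E
```

```text
clock: 4.55
tool_pos: [0.6017, 0.1811, 0.0117]
eef_rot: [0.997, -0.08, -0.0, -0.0]
contact_force: [0.0, 1.8, -1.7]
opening: 0.007
at [0.6017 0.1811 0.0117] h -9.23 z [-0.  0. -1.] F [ 0.    1.77 -1.66] op 0.007 t 4.55
{"slide":[-0.0002,-0.0343,-0.0003],"turn":-0.23}
t 4.6 n 1562 tilt dz/dy -0.119 z@ridge 0.045 heading 80.98 y-range [-0.2124  0.136 ] x@ridge 0.5678 ends z [0.066 0.025]
```

```bash
python3 -m creep '[{"hand":0,"slide":[0,0.006,0],"turn":0},{"hand":0,"slide":[0,0.006,0],"turn":0},{"hand":0,"slide":[0,0.006,0],"turn":0},{"hand":0,"slide":[0,0.006,0],"turn":0},{"hand":0,"slide":[0,0,0],"turn":0}]'
python3 - <<'E'
from h import *
plan([.607,.215,.012],-9)
p=snapshot('top');beam(p);save(p,'t2.png')
p=snapshot('side');save(p,'s2.png')
E
```

```text
clock: 5.22
tool_pos: [0.5978, 0.1557, 0.0117]
eef_rot: [0.997, -0.081, -0.0, 0.001]
contact_force: [1.1, 0.2, 0.7]
opening: 0.006
at [0.5978 0.1557 0.0117] h -9.31 z [-0.001 -0.001 -1.   ] F [1.06 0.18 0.65] op 0.006 t 5.22
{"slide":[-0.0005,-0.0600,-0.0003],"turn":-0.31}
t 5.28 n 1545 tilt dz/dy -0.1384 z@ridge 0.045 heading 80.83 y-range [-0.2363  0.1035] x@ridge 0.5674 ends z [0.073 0.026]
```

View pics/s2.png

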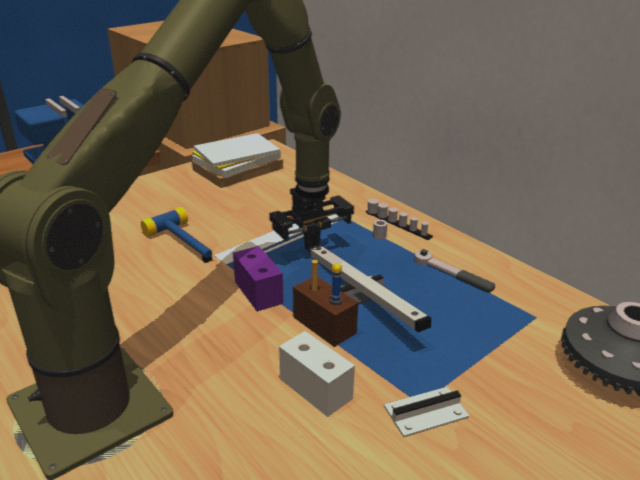

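```bash
python3 -m creep '[{"hand":0,"slide":[0,0.005,0],"turn":0},{"hand":0,"slide":[0,0.003,0],"turn":0},{"hand":0,"slide":[0,-0.004,0],"turn":0},{"hand":0,"slide":[0,-0.006,0],"turn":0},{"hand":0,"slide":[0,0,0],"turn":0}]'
python3 - <<'E'
from h import *
plan([.607,.215,.012],-9)
beam()
E
```

```text
clock: 5.95
tool_pos: [0.5981, 0.1598, 0.0116]
eef_rot: [0.997, -0.08, -0.0, 0.0]
contact_force: [-0.4, 0.4, -0.6]
opening: 0.008
at [0.5981 0.1598 0.0116] h -9.18 z [-0. -0. -1.] F [-0.38  0.4  -0.58] op 0.008 t 5.95
{"slide":[-0.0001,-0.0559,-0.0004],"turn":-0.18}
t 6.0 n 1592 tilt dz/dy -0.1434 z@ridge 0.0452 heading 80.8 y-range [-0.2419  0.109 ] x@ridge 0.5674 ends z [0.075 0.024]
```

```bash
python3 -m creep '[{"hand":0,"slide":[0,0.010,0],"turn":0},{"hand":0,"slide":[0,0.005,0],"turn":0},{"hand":0,"slide":[0,-0.004,0],"turn":0},{"hand":0,"slide":[0,-0.006,0],"turn":0},{"hand":0,"slide":[0,0,0],"turn":0}]'
python3 - <<'E'
from h import *
plan([.607,.215,.012],-9)
beam()
E
```

```text
clock: 6.62
tool_pos: [0.5974, 0.1553, 0.0117]
eef_rot: [0.997, -0.08, 0.0, -0.0]
contact_force: [-0.5, 0.7, 0.3]
opening: 0.005
at [0.5974 0.1553 0.0117] h -9.17 z [ 0.  0. -1.] F [-0.47  0.69  0.28] op 0.005 t 6.62
{"slide":[-0.0000,-0.0303,-0.0002],"turn":-0.08}
{"slide":[0.0000,-0.0303,-0.0002],"turn":-0.08}
t 6.67 n 1595 tilt dz/dy -0.1485 z@ridge 0.0453 heading 80.69 y-range [-0.247   0.1036] x@ridge 0.5674 ends z [0.077 0.025]
```

```bash
python3 -m creep '[{"hand":0,"slide":[0,0.010,0],"turn":0},{"hand":0,"slide":[0,0.005,0],"turn":0},{"hand":0,"slide":[0,-0.004,0],"turn":0},{"hand":0,"slide":[0,-0.006,0],"turn":0},{"hand":0,"slide":[0,0,0],"turn":0}]'
python3 - <<'E'
from h import *
beam()
E
python3 -m creep '[{"hand":0,"slide":[0,0.010,0],"turn":0},{"hand":0,"slide":[0,0.005,0],"turn":0},{"hand":0,"slide":[0,-0.004,0],"turn":0},{"hand":0,"slide":[0,-0.006,0],"turn":0},{"hand":0,"slide":[0,0,0],"turn":0}]'
python3 - <<'E'
from h import *
beam()
E
```

```text
clock: 7.3
tool_pos: [0.5966, 0.1504, 0.0117]
eef_rot: [0.997, -0.08, 0.0, -0.0]
contact_force: [-0.3, 0.1, 0.2]
opening: 0.008
t 7.35 n 1591 tilt dz/dy -0.1507 z@ridge 0.0452 heading 80.6 y-range [-0.2519  0.0957] x@ridge 0.5675 ends z [0.078 0.025]
clock: 7.98
tool_pos: [0.5958, 0.1454, 0.0117]
eef_rot: [0.997, -0.08, 0.0, -0.0]
contact_force: [0.4, -0.1, 0.3]
opening: 0.009
t 8.03 n 1581 tilt dz/dy -0.1567 z@ridge 0.0452 heading 80.48 y-range [-0.2563  0.0901] x@ridge 0.5677 ends z [0.08  0.025]
```

```bash
python3 -m creep '[{"hand":0,"slide":[0,0.010,0],"turn":0},{"hand":0,"slide":[0,0.004,0],"turn":0},{"hand":0,"slide":[0,-0.004,0],"turn":0},{"hand":0,"slide":[0,-0.006,0],"turn":0},{"hand":0,"slide":[0,0,0],"turn":0}]'
python3 - <<'E'
from h import *
beam()
E
```

```text
clock: 8.65
tool_pos: [0.5952, 0.1414, 0.0117]
eef_rot: [0.997, -0.08, 0.0, -0.0]
contact_force: [-0.3, 0.4, -0.8]
opening: 0.006
t 8.7 n 1576 tilt dz/dy -0.1624 z@ridge 0.0451 heading 80.38 y-range [-0.2599  0.0827] x@ridge 0.5678 ends z [0.081 0.026]
```

```bash
python3 -m creep '[{"hand":0,"slide":[0,0.010,0],"turn":0},{"hand":0,"slide":[0,0.004,0],"turn":0},{"hand":0,"slide":[0,-0.004,0],"turn":0},{"hand":0,"slide":[0,-0.006,0],"turn":0},{"hand":0,"slide":[0,0,0],"turn":0}]'
python3 - <<'E'
from h import *
beam()
E
```

```text
clock: 9.32
tool_pos: [0.5945, 0.1374, 0.0117]
eef_rot: [0.997, -0.08, 0.0, -0.0]
contact_force: [0.1, 0.0, 0.3]
opening: 0.007
t 9.38 n 1569 tilt dz/dy -0.1663 z@ridge 0.0453 heading 80.27 y-range [-0.263   0.0774] x@ridge 0.5679 ends z [0.083 0.026]
```

```bash
python3 -m creep '[{"hand":0,"slide":[0,0.010,0],"turn":0},{"hand":0,"slide":[0,0.004,0],"turn":0},{"hand":0,"slide":[0,-0.004,0],"turn":0},{"hand":0,"slide":[0,-0.006,0],"turn":0},{"hand":0,"slide":[0,0,0],"turn":0}]'
python3 - <<'E'
from h import *
beam()
E
```

```text
clock: 10.0
tool_pos: [0.5939, 0.1334, 0.0117]
eef_rot: [0.997, -0.08, -0.0, -0.0]
contact_force: [-0.2, 0.6, 0.2]
opening: 0.003
t 10.05 n 1567 tilt dz/dy -0.1714 z@ridge 0.0453 heading 80.14 y-range [-0.2672  0.0716] x@ridge 0.5682 ends z [0.085 0.027]
```

```bash
python3 -m creep '[{"hand":0,"slide":[0,0.010,0],"turn":0},{"hand":0,"slide":[0,0.004,0],"turn":0},{"hand":0,"slide":[0,-0.004,0],"turn":0},{"hand":0,"slide":[0,-0.006,0],"turn":0},{"hand":0,"slide":[0,0,0],"turn":0}]'
python3 - <<'E'
from h import *
beam()
E
```

```text
clock: 10.68
tool_pos: [0.5932, 0.1294, 0.0117]
eef_rot: [0.997, -0.08, -0.0, -0.0]
contact_force: [-0.5, 0.0, 0.8]
opening: 0.004
t 10.72 n 1566 tilt dz/dy -0.1763 z@ridge 0.0453 heading 80.09 y-range [-0.271   0.0662] x@ridge 0.5683 ends z [0.087 0.027]
```

```bash
python3 -m creep '[{"hand":0,"slide":[0,0.010,0],"turn":0},{"hand":0,"slide":[0,0.004,0],"turn":0},{"hand":0,"slide":[0,-0.004,0],"turn":0},{"hand":0,"slide":[0,-0.006,0],"turn":0},{"hand":0,"slide":[0,0,0],"turn":0}]'
python3 - <<'E'
from h import *
beam()
E
```

```text
clock: 11.35
tool_pos: [0.5926, 0.1255, 0.0117]
eef_rot: [0.997, -0.08, -0.0, -0.0]
contact_force: [0.2, -0.0, -0.1]
opening: 0.004
t 11.4 n 1548 tilt dz/dy -0.0749 z@ridge 0.0446 heading 80.04 y-range [-0.2797  0.0616] x@ridge 0.5686 ends z [0.063 0.037]
```

Tipping up. I'll back the hand away and wait for it to settle.

```bash
python3 -m creep '[{"hand":0,"slide":[0,-0.015,0],"turn":0},{"hand":0,"slide":[0,-0.015,0],"turn":0},{"hand":0,"slide":[0,-0.015,0],"turn":0},{"hand":0,"slide":[0,0,0],"turn":0},{"hand":0,"slide":[0,0,0],"turn":0}]'
python3 - <<'E'
from h import *
beam()
E
python3 -m creep '[{"hand":0.06,"slide":[0,0,-0.03],"turn":0},{"hand":0.06,"slide":[0,0,-0.03],"turn":0},{"hand":0.06,"slide":[0,0,-0.03],"turn":0},{"hand":0.06,"slide":[0,0,-0.03],"turn":0},{"hand":0.06,"slide":[0,0,-0.03],"turn":0}]'
python3 - <<'E'
from h import *
p=snapshot('top');beam(p);save(p,'t3.png')
np.set_printoptions(precision=4,suppress=True)
p=snapshot('side');save(p,'s3.png');plan([.4430,-.105,.25],-9)
E
```

```text
clock: 12.02
tool_pos: [0.5997, 0.1687, 0.0117]
eef_rot: [0.997, -0.08, -0.0, 0.0]
contact_force: [-0.5, -0.7, -0.5]
opening: 0.005
t 12.07 n 1680 tilt dz/dy -0.0626 z@ridge 0.0443 heading 80.04 y-range [-0.2794  0.0945] x@ridge 0.5685 ends z [0.06  0.036]
clock: 12.7
tool_pos: [0.5997, 0.1679, 0.1627]
eef_rot: [0.997, -0.081, -0.0, 0.0]
contact_force: [0.9, 1.1, 0.1]
opening: 0.549
t 12.75 n 1682 tilt dz/dy -0.021 z@ridge 0.0441 heading 80.02 y-range [-0.2811  0.0931] x@ridge 0.5685 ends z [0.049 0.041]
at [0.602  0.1685 0.165 ] h -9.33 z [ 0.006  0.001 -1.   ] F [ 0.55  0.57 -0.01] op 0.639 t 12.8
{"slide":[-0.0188,0.0493,-0.0142],"turn":-0.06}
{"slide":[-0.0188,0.0493,-0.0142],"turn":-0.06}
{"slide":[-0.0189,0.0492,-0.0142],"turn":-0.06}
{"slide":[-0.0189,0.0492,-0.0142],"turn":-0.06}
{"slide":[-0.0189,0.0492,-0.0142],"turn":-0.06}
{"slide":[-0.0190,0.0492,-0.0142],"turn":-0.06}
```

View pics/s3.png

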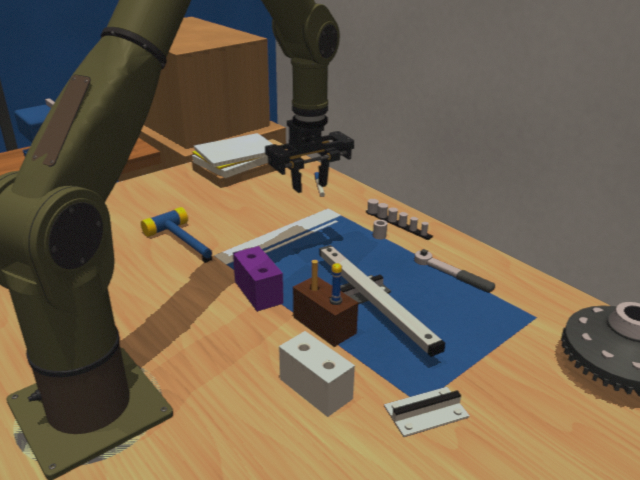

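```bash
python3 -m creep '[{"hand":0.05,"slide":[-0.019,0.049,-0.02],"turn":0},{"hand":0.05,"slide":[-0.019,0.049,-0.02],"turn":0},{"hand":0.05,"slide":[-0.019,0.049,-0.015],"turn":0},{"hand":0.05,"slide":[-0.019,0.049,-0.01],"turn":0},{"hand":0.05,"slide":[-0.019,0.049,-0.005],"turn":0}]'
python3 -m creep '[{"hand":0.05,"slide":[-0.019,0.049,0],"turn":0},{"hand":0.05,"slide":[0,0,0],"turn":0},{"hand":0.05,"slide":[0,0,0],"turn":0}]'
python3 - <<'E'
from h import *
p=snapshot('side');save(p,'s4.png');plan([.4440,-.105,.108],-4)
p=snapshot('wrist');save(p,'w4.png')
E
```

```text
clock: 13.42
tool_pos: [0.4654, -0.0594, 0.2317]
eef_rot: [0.997, -0.081, -0.0, 0.0]
contact_force: [0.8, -1.0, 0.5]
opening: 0.565
clock: 13.8
tool_pos: [0.4401, -0.1027, 0.2314]
eef_rot: [0.997, -0.081, -0.0, -0.0]
contact_force: [0.9, 0.3, 0.1]
opening: 0.569
at [ 0.4406 -0.1019  0.2314] h -9.17 z [ 0.     0.001 -1.   ] F [ 0.22 -0.34 -0.88] op 0.564 t 13.85
{"slide":[0.0013,0.0008,0.0411],"turn":-1.72}
{"slide":[0.0013,0.0009,0.0411],"turn":-1.72}
{"slide":[0.0012,0.0009,0.0411],"turn":-1.72}
```

View pics/s4.png

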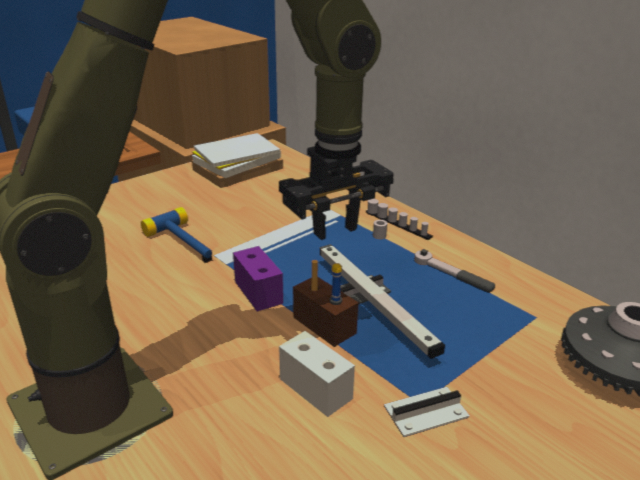

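View pics/w4.png

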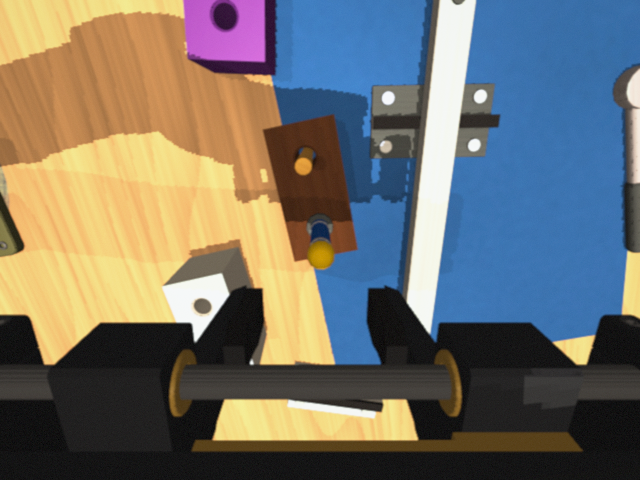

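Run:
```python
from h import *
np.set_printoptions(precision=4,suppress=True)
p=snapshot('wrist');s=snapshot('side');import pickle
pickle.dump((p,s),open('p5.pkl','wb'))
print([ (r['uv'],r['conf']) for r in pinpoint('block_hole1',p)])
c=p['frame'][70:280,250:510,::-1]; cv2.imwrite('pics/w5c.png',cv2.resize(c,None,fx=3,fy=2.85,interpolation=cv2.INTER_CUBIC))
c=s['frame'][240:360,280:440,::-1]; cv2.imwrite('pics/s5c.png',cv2.resize(c,None,fx=5,fy=5,interpolation=cv2.INTER_CUBIC))
```

```text
[([319.1, 227.8], 0.95), ([200.0, 306.9], 0.94), ([307.9, 158.0], 0.72), ([222.7, 17.9], 0.59)]
```

View pics/w5c.png

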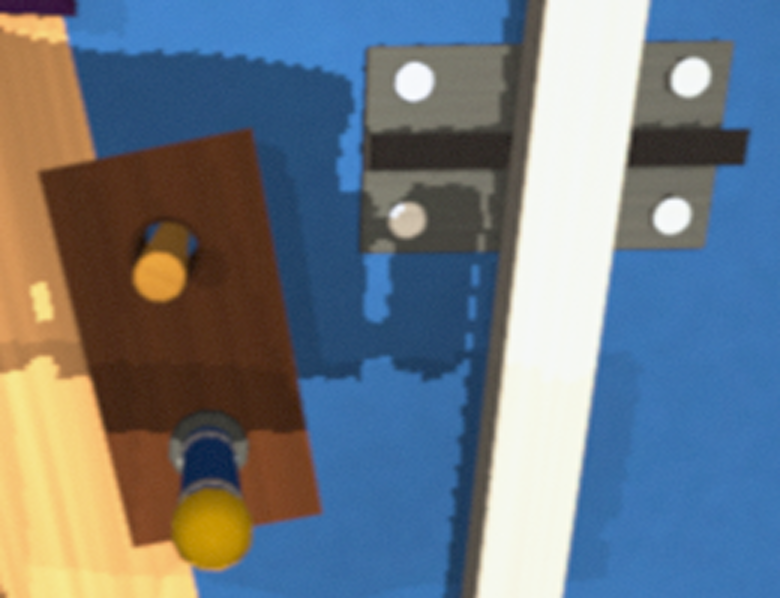

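View pics/s5c.png

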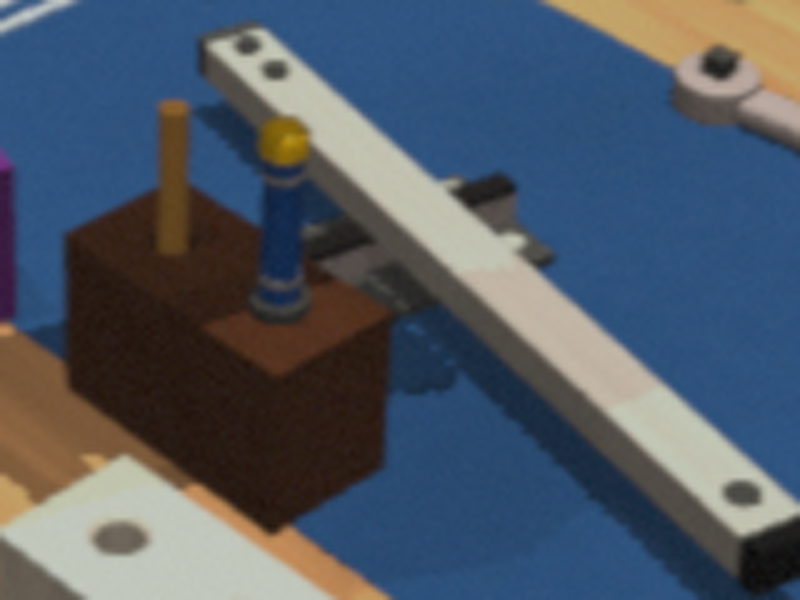

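Run:
```python
from h import *
import pickle
np.set_printoptions(precision=4,suppress=True)
p,s=pickle.load(open('p5.pkl','rb'))
T=lambda a:(np.array(a)+.5)/[3,2.85]+[250,70]-.5
S=lambda a:(np.array(a)+.5)/5+[280,240]-.5
f=[atz(p,T(a),.006) for a in ((367,47),(732,43),(704,248),(361,252))]; print('flange',f,np.mean(f,0))
a,b=atz(p,T((371,151)),.024),atz(p,T((747,147)),.024); print('strip',a,b,(a+b)/2,np.linalg.norm(a-b),np.degrees(np.arctan2(*(b-a)[[1,0]])))
# side strip ends: 
a,b=atz(s,S((308,248)),.024),atz(s,S((507,187)),.024); print('side strip',a,b,(a+b)/2,np.linalg.norm(a-b))
# beam edges on ridge line rows ~150: left top edge 524, right 636
print('beam c', [(atz(p,T((l,y)),.044)+atz(p,T((r,y)),.044))/2 for l,r,y in ((544,648,2),(528,628,150),(508,600,300))])
print('cap',tri([(p,T((212,527))),(s,S((285,133)))]), 'collar',atz(p,T((209,445)),.081),atz(s,S((279,302)),.081))
bl=[atz(p,T(a),.075) for a in ((41,172),(251,130),(322,514),(134,547))];print(bl,np.mean(bl,0))
beam()
```

```text
flange [array([0.515 , 0.0067, 0.006 ]), array([ 0.6332, -0.0108,  0.006 ]), array([ 0.6239, -0.0792,  0.006 ]), array([ 0.5057, -0.0617,  0.006 ])] [ 0.5695 -0.0362  0.006 ]
strip [ 0.5098 -0.027   0.024 ] [ 0.6293 -0.0448  0.024 ] [ 0.5696 -0.0359  0.024 ] 0.12074010588860529 -8.464066025879132
side strip [ 0.5274 -0.0298  0.024 ] [ 0.6237 -0.0489  0.024 ] [ 0.5755 -0.0393  0.024 ] 0.09818581641698178
beam c [array([0.5755, 0.0059, 0.044 ]), array([ 0.5685, -0.0363,  0.044 ]), array([ 0.559 , -0.0828,  0.044 ])]
cap [ 0.4444 -0.1048  0.1524] collar [ 0.4443 -0.1046  0.081 ] [ 0.4411 -0.1088  0.081 ]
[array([ 0.411 , -0.0176,  0.075 ]), array([ 0.4698, -0.0154,  0.075 ]), array([ 0.4749, -0.1349,  0.075 ]), array([ 0.4157, -0.137 ,  0.075 ])] [ 0.4429 -0.0762  0.075 ]
t 14.1 n 1123 tilt dz/dy -0.003 z@ridge 0.0441 heading 81.36 y-range [-0.2816  0.0953] x@ridge 0.5693 ends z [0.045 0.044]
```

```bash
python3 -m creep '[{"hand":0.05,"slide":[0.004,0.002,0.02],"turn":0},{"hand":0.05,"slide":[0,0,0.04],"turn":0},{"hand":0.05,"slide":[0,0,0.04],"turn":0},{"hand":0.05,"slide":[0,0,0.022],"turn":0},{"hand":0.05,"slide":[0,0,0],"turn":0}]'
python3 - <<'E'
from h import *
p=snapshot('side');save(p,'s6.png');plan([.4440,-.105,.108],-9)
E
```

```text
clock: 14.72
tool_pos: [0.4431, -0.1047, 0.1084]
eef_rot: [0.997, -0.08, -0.002, -0.0]
contact_force: [0.0, 0.4, 0.3]
opening: 0.564
at [ 0.4437 -0.105   0.1094] h -9.19 z [-0.001  0.    -1.   ] F [0.29 0.93 1.67] op 0.568 t 14.78
{"slide":[0.0003,-0.0000,0.0014],"turn":-0.19}
```

View pics/s6.png

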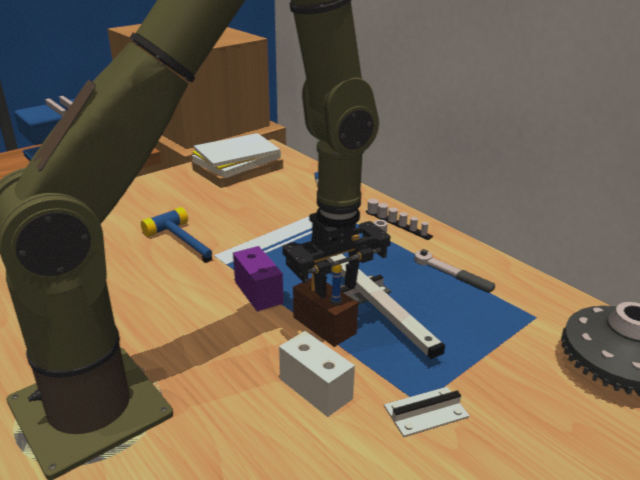

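Side view: the jaws straddle the punch at (337,275) with the cap between the fingers. Closing the jaws and lifting.

```bash
python3 -m creep '[{"hand":0,"slide":[0,0,0],"turn":0},{"hand":0,"slide":[0,0,0],"turn":0},{"hand":0,"slide":[0,0,0],"turn":0},{"hand":0,"slide":[0,0,0],"turn":0}]' 30
python3 -m creep '[{"hand":0,"slide":[0,0,-0.01],"turn":0},{"hand":0,"slide":[0,0,-0.025],"turn":0},{"hand":0,"slide":[0,0,-0.03],"turn":0},{"hand":0,"slide":[0,0,-0.025],"turn":0},{"hand":0,"slide":[0,0,0],"turn":0}]'
python3 - <<'E'
from h import *
p=snapshot('side');save(p,'s7.png');plan([.5685,-.036,.195],-9)
p=snapshot('wrist');save(p,'w7.png')
beam()
E
```

```text
clock: 15.28
tool_pos: [0.4439, -0.1054, 0.1101]
eef_rot: [0.997, -0.08, 0.0, -0.0]
contact_force: [-1.1, 1.6, 4.6]
opening: 0.18
clock: 15.9
tool_pos: [0.4447, -0.1056, 0.2014]
eef_rot: [0.997, -0.081, 0.002, 0.0]
contact_force: [0.8, -1.1, -0.5]
opening: 0.176
at [ 0.444  -0.1054  0.2003] h -9.23 z [ 0.002 -0.    -1.   ] F [-0.29  0.19 -1.65] op 0.178 t 15.95
{"slide":[0.0373,-0.0295,0.0018],"turn":-0.08}
{"slide":[0.0373,-0.0294,0.0018],"turn":-0.08}
{"slide":[0.0373,-0.0294,0.0018],"turn":-0.08}
t 16.05 n 1140 tilt dz/dy -0.0046 z@ridge 0.0441 heading 81.23 y-range [-0.2821  0.0953] x@ridge 0.5693 ends z [0.045 0.043]
```

View pics/s7.png

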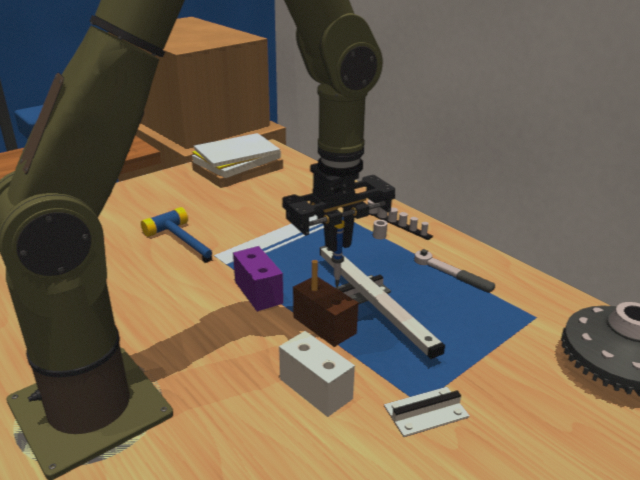

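View pics/w7.png

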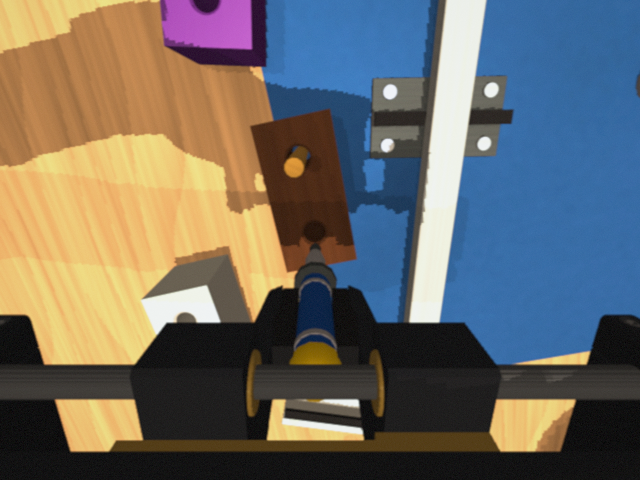

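```bash
python3 -m creep '[{"hand":0,"slide":[0.037,-0.029,0],"turn":0},{"hand":0,"slide":[0.037,-0.029,0.005],"turn":0},{"hand":0,"slide":[0.037,-0.029,0.005],"turn":0},{"hand":0,"slide":[0,0,0],"turn":0},{"hand":0,"slide":[0,0,0],"turn":0}]'
python3 - <<'E'
from h import *
import pickle
np.set_printoptions(precision=4,suppress=True)
p=snapshot('wrist');s=snapshot('side');pickle.dump((p,s),open('p8.pkl','wb'))
plan([.5685,-.036,.15],-9)
for n,q in (('w',p),('s',s)): print(n,[(r['uv'],r['conf']) for r in pinpoint('punch_tip',q)])
c=p['frame'][60:360,200:520,::-1]; cv2.imwrite('pics/w8c.png',cv2.resize(c,None,fx=2,fy=2,interpolation=cv2.INTER_CUBIC))
c=s['frame'][200:320,300:460,::-1]; cv2.imwrite('pics/s8c.png',cv2.resize(c,None,fx=5,fy=5,interpolation=cv2.INTER_CUBIC))
E
```

```text
clock: 16.68
tool_pos: [0.5657, -0.0377, 0.1883]
eef_rot: [0.997, -0.081, -0.002, 0.0]
contact_force: [-1.2, -0.5, -1.5]
opening: 0.178
at [ 0.5657 -0.0384  0.1891] h -9.32 z [-0.003 -0.001 -1.   ] F [ 0.15 -0.19 -2.02] op 0.179 t 16.77
{"slide":[0.0024,-0.0029,0.0391],"turn":-0.32}
w [([313.7, 244.6], 0.61)]
s [([358.1, 257.0], 0.46)]
```

View pics/w8c.png

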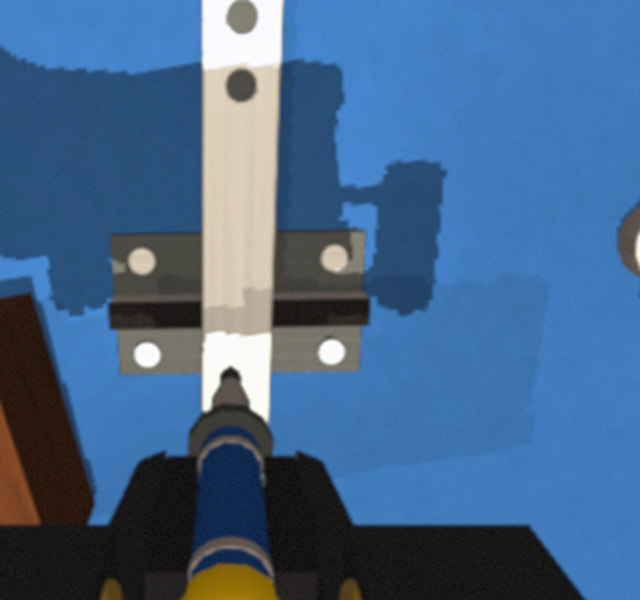

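View pics/s8c.png

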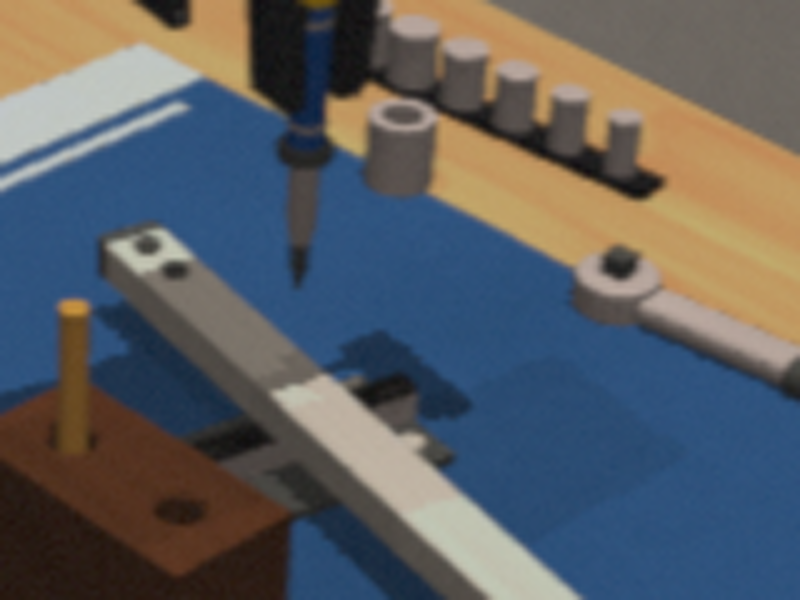

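Run:
```python
from h import *
import pickle
np.set_printoptions(precision=4,suppress=True)
p,s=pickle.load(open('p8.pkl','rb'))
T=lambda a:(np.array(a)+.5)/2+[200,60]-.5
S=lambda a:(np.array(a)+.5)/5+[300,200]-.5
print('tip',tri([(p,T((230,369))),(s,S((297,288)))]),atz(p,T((230,369)),.093),atz(s,S((297,288)),.093))
print('collar', atz(p,T((230,438)),.155))
a,b=atz(p,T((109,315)),.024),atz(p,T((368,312)),.024); print('strip',a,b,(a+b)/2,np.linalg.norm(a-b))
f=[atz(p,T(a),.006) for a in ((110,235),(364,230),(358,371),(122,375))];print(np.mean(f,0))
print('beam c',[(atz(p,T((l,y)),.044)+atz(p,T((r,y)),.044))/2 for l,r,y in ((203,280,100),(203,275,250),(203,272,330),(203,270,370))])
```

```text
tip [ 0.5651 -0.0387  0.0919] [ 0.5651 -0.0383  0.093 ] [ 0.5638 -0.04    0.093 ]
collar [ 0.5655 -0.0369  0.155 ]
strip [ 0.5104 -0.0273  0.024 ] [ 0.6281 -0.0449  0.024 ] [ 0.5692 -0.0361  0.024 ] 0.1190479859622135
[ 0.5693 -0.0366  0.006 ]
beam c [array([0.5845, 0.0536, 0.044 ]), array([ 0.5744, -0.004 ,  0.044 ]), array([ 0.5683, -0.0381,  0.044 ]), array([ 0.565 , -0.0562,  0.044 ])]
```

```bash
python3 -m creep '[{"hand":0,"slide":[0.003,-0.003,0.015],"turn":0},{"hand":0,"slide":[0,0,0.017],"turn":0},{"hand":0,"slide":[0,0,0.006],"turn":0},{"hand":0,"slide":[0,0,0],"turn":0},{"hand":0,"slide":[0,0,0],"turn":0}]'
python3 - <<'E'
from h import *
import pickle
np.set_printoptions(precision=4,suppress=True)
p=snapshot('wrist');s=snapshot('side');pickle.dump((p,s),open('p9.pkl','wb'))
plan([.5685,-.036,.15],-9)
for n,q in (('w',p),('s',s)): print(n,[(r['uv'],r['conf']) for r in pinpoint('punch_tip',q)])
c=p['frame'][150:310,240:400,::-1]; cv2.imwrite('pics/w9c.png',cv2.resize(c,None,fx=3.75,fy=3.75,interpolation=cv2.INTER_CUBIC))
c=s['frame'][200:320,300:460,::-1]; cv2.imwrite('pics/s9c.png',cv2.resize(c,None,fx=5,fy=5,interpolation=cv2.INTER_CUBIC))
beam()
E
```

```text
clock: 17.5
tool_pos: [0.5711, -0.0349, 0.1521]
eef_rot: [0.997, -0.081, 0.0, -0.0]
contact_force: [0.2, -0.6, -0.6]
opening: 0.177
at [ 0.5711 -0.0348  0.1522] h -9.24 z [ 0.001  0.    -1.   ] F [ 0.32  0.7  -0.61] op 0.177 t 17.6
{"slide":[-0.0024,0.0016,0.0022],"turn":-0.24}
w [([316.9, 242.7], 0.56)]
s [([325.3, 322.8], 0.49), ([354.9, 269.9], 0.47)]
t 17.75 n 843 tilt dz/dy -0.0031 z@ridge 0.0442 heading 79.99 y-range [-0.2825  0.0954] x@ridge 0.5689 ends z [0.045 0.044]
```

View pics/w9c.png

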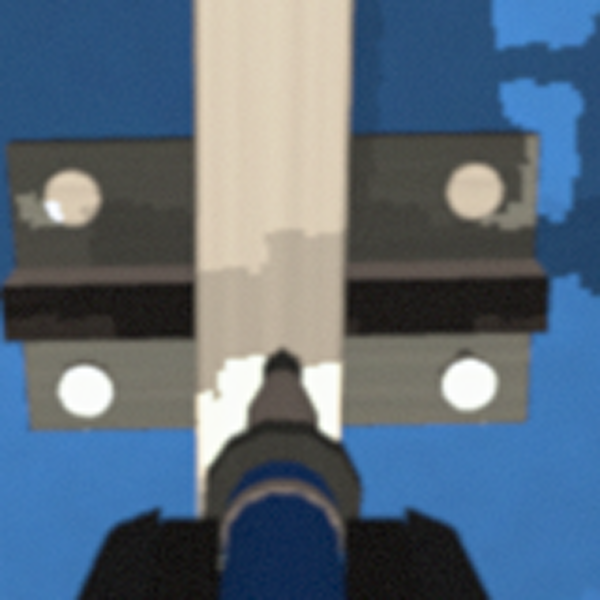

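View pics/s9c.png

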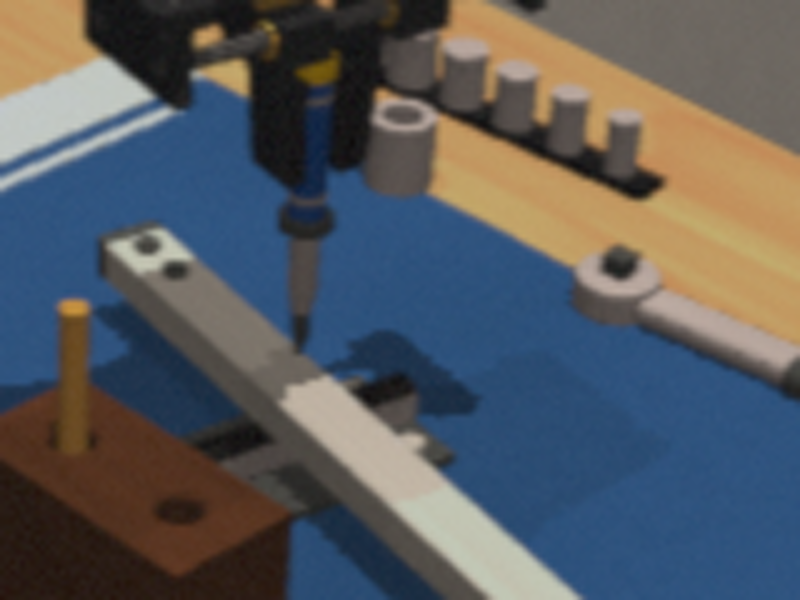

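Run:
```python
from h import *
import pickle
np.set_printoptions(precision=4,suppress=True)
p,s=pickle.load(open('p9.pkl','rb'))
T=lambda a:(np.array(a)+.5)/3.75+[240,150]-.5
S=lambda a:(np.array(a)+.5)/5+[300,200]-.5
print('tip',tri([(p,T((282,352))),(s,S((298,350)))]),atz(p,T((282,352)),.055),atz(s,S((298,350)),.055))
a,b=atz(p,T((5,312)),.024),atz(p,T((548,302)),.024); print('strip',a,b,(a+b)/2,np.linalg.norm(a-b))
print('beam c',[(atz(p,T((l,y)),.044)+atz(p,T((r,y)),.044))/2 for l,r,y in ((194,352,50),(195,346,300),(197,343,400))])
plan([.5685,-.036,.15],-9)
```

```text
tip [ 0.5712 -0.0348  0.0571] [ 0.571  -0.0355  0.055 ] [ 0.5736 -0.0326  0.055 ]
strip [ 0.5109 -0.0272  0.024 ] [ 0.6286 -0.044   0.024 ] [ 0.5698 -0.0356  0.024 ] 0.11891666395280605
beam c [array([0.5784, 0.021 , 0.044 ]), array([ 0.5699, -0.0279,  0.044 ]), array([ 0.5662, -0.0492,  0.044 ])]
at [ 0.571  -0.0348  0.1521] h -9.23 z [ 0.001  0.    -1.   ] F [ 0.69 -0.2  -0.46] op 0.174 t 17.75
{"slide":[-0.0022,0.0016,0.0021],"turn":-0.23}
```

```bash
python3 -m creep '[{"hand":0,"slide":[-0.002,0.001,0.005],"turn":0},{"hand":0,"slide":[0,0,0.004],"turn":0},{"hand":0,"slide":[0,0,0],"turn":0},{"hand":0,"slide":[0,0,0],"turn":0}]'
python3 -m creep '[{"hand":0,"slide":[0,0,0.002],"turn":0},{"hand":0,"slide":[0,0,0.001],"turn":0},{"hand":0,"slide":[0,0,0],"turn":0}]'
python3 - <<'E'
from h import *
plan([.5688,-.036,.14],-9)
E
```

```text
clock: 18.25
tool_pos: [0.5686, -0.0354, 0.1426]
eef_rot: [0.997, -0.08, -0.0, -0.0]
contact_force: [-0.4, -0.2, -0.7]
opening: 0.175
clock: 18.62
tool_pos: [0.5689, -0.0355, 0.14]
eef_rot: [0.997, -0.08, 0.0, -0.0]
contact_force: [0.8, 0.4, 2.0]
opening: 0.18
at [ 0.5689 -0.0355  0.14  ] h -9.23 z [ 0.001  0.    -1.   ] F [0.76 0.42 1.95] op 0.18 t 18.62
{"slide":[-0.0000,0.0005,0.0000],"turn":-0.23}
```

```bash
python3 -m creep '[{"hand":0,"slide":[0,0,0.0015],"turn":0},{"hand":0,"slide":[0,0,0.0015],"turn":0},{"hand":0,"slide":[0,0,0.001],"turn":0},{"hand":0,"slide":[0,0,0],"turn":0}]'
python3 - <<'E'
from h import *
plan([.5688,-.036,.14],-9);beam()
E
```

```text
clock: 19.12
tool_pos: [0.569, -0.0355, 0.136]
eef_rot: [0.997, -0.081, 0.0, -0.0]
contact_force: [-0.5, 0.8, 5.8]
opening: 0.179
at [ 0.569  -0.0355  0.136 ] h -9.24 z [ 0.001  0.    -1.   ] F [-0.51  0.84  5.78] op 0.179 t 19.12
{"slide":[-0.0001,0.0005,-0.0040],"turn":-0.24}
t 19.18 n 854 tilt dz/dy -0.0033 z@ridge 0.044 heading 79.98 y-range [-0.2826  0.0954] x@ridge 0.5689 ends z [0.045 0.044]
```

```bash
python3 -m creep '[{"hand":0,"slide":[0,0,0.0015],"turn":0},{"hand":0,"slide":[0,0,0.0015],"turn":0},{"hand":0,"slide":[0,0,0.0005],"turn":0},{"hand":0,"slide":[0,0,0],"turn":0},{"hand":0,"slide":[0,0,0],"turn":0}]'
python3 - <<'E'
from h import *
plan([.5688,-.036,.14],-9);beam()
E
```

```text
clock: 19.8
tool_pos: [0.5691, -0.0355, 0.1329]
eef_rot: [0.997, -0.081, 0.001, -0.0]
contact_force: [-0.9, 0.3, 9.7]
opening: 0.175
at [ 0.5691 -0.0355  0.1329] h -9.24 z [ 0.001  0.    -1.   ] F [-0.92  0.33  9.71] op 0.175 t 19.8
{"slide":[-0.0002,0.0005,-0.0071],"turn":-0.24}
t 19.85 n 861 tilt dz/dy -0.0034 z@ridge 0.0439 heading 79.98 y-range [-0.2821  0.0953] x@ridge 0.5689 ends z [0.045 0.043]
```

```bash
python3 -m creep '[{"hand":0,"slide":[0,0,0.0005],"turn":0},{"hand":0,"slide":[0,0,0.0003],"turn":0},{"hand":0,"slide":[0,0,0],"turn":0}]'
python3 - <<'E'
from h import *
p=snapshot('side');beam();plan([.5688,-.036,.14],-9)
c=p['frame'][200:320,300:460,::-1]; cv2.imwrite('pics/s10c.png',cv2.resize(c,None,fx=5,fy=5,interpolation=cv2.INTER_CUBIC))
p=snapshot('wrist');c=p['frame'][150:310,240:400,::-1]; cv2.imwrite('pics/w10c.png',cv2.resize(c,None,fx=3.75,fy=3.75,interpolation=cv2.INTER_CUBIC))
E
```

```text
clock: 20.23
tool_pos: [0.5691, -0.0355, 0.1322]
eef_rot: [0.997, -0.08, 0.001, -0.0]
contact_force: [-0.6, 0.6, 8.5]
opening: 0.177
t 20.32 n 861 tilt dz/dy -0.0051 z@ridge 0.044 heading 79.96 y-range [-0.2818  0.0954] x@ridge 0.5689 ends z [0.045 0.043]
at [ 0.5691 -0.0355  0.1322] h -9.24 z [ 0.001  0.    -1.   ] F [-1.41  0.    8.62] op 0.179 t 20.32
{"slide":[-0.0002,0.0005,-0.0078],"turn":-0.24}
```

View pics/s10c.png

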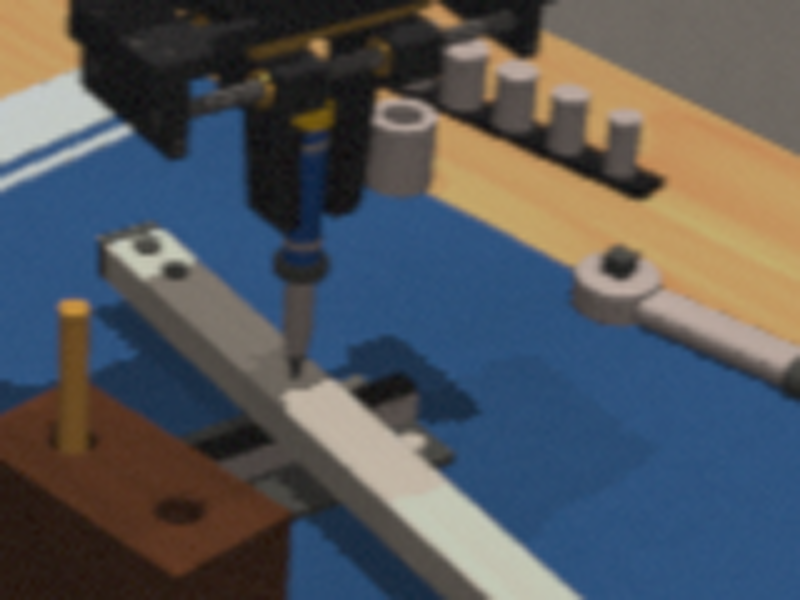

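View pics/w10c.png

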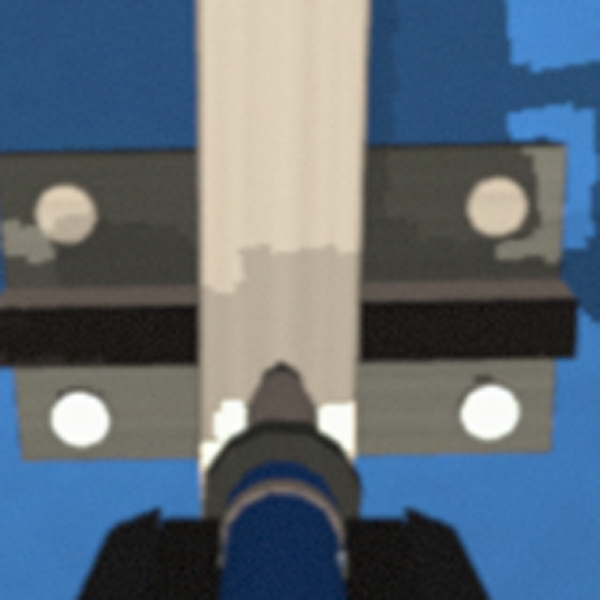

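```bash
python3 -m creep '[{"hand":0,"slide":[0,0,0.0007],"turn":0},{"hand":0,"slide":[0,0,0],"turn":0},{"hand":0,"slide":[0,0,0],"turn":0}]'
python3 - <<'E'
from h import *
np.set_printoptions(precision=4,suppress=True)
p=snapshot('wrist');plan([.5688,-.036,.14],-9)
T=lambda a:(np.array(a)+.5)/3.75+[240,150]-.5
print(atz(p,T((282,364)),.044), (atz(p,T((0,330)),.024)+atz(p,T((576,328)),.024))/2)
c=p['frame'][150:310,240:400,::-1]; cv2.imwrite('pics/w11c.png',cv2.resize(c,None,fx=3.75,fy=3.75,interpolation=cv2.INTER_CUBIC))
E
```

```text
clock: 20.75
tool_pos: [0.5691, -0.0355, 0.1316]
eef_rot: [0.997, -0.081, 0.001, -0.0]
contact_force: [-1.0, 1.0, 9.1]
opening: 0.176
at [ 0.5691 -0.0355  0.1316] h -9.24 z [ 0.001  0.    -1.   ] F [-1.45  0.2   9.67] op 0.176 t 20.8
{"slide":[-0.0002,0.0005,-0.0084],"turn":-0.24}
[ 0.5692 -0.0352  0.044 ] [ 0.5706 -0.035   0.024 ]
```

```bash
for i in 1 2 3; do python3 -m creep '[{"hand":0,"slide":[0,0,0],"turn":0}]' | grep -E 'force|tool'; done; python3 -m creep '[{"hand":0,"slide":[0,0,0.0006],"turn":0},{"hand":0,"slide":[0,0,0],"turn":0}]' | grep -E 'force|tool';for i in 1 2 ; do python3 -m creep '[{"hand":0,"slide":[0,0,0],"turn":0}]' | grep -E 'force|tool'; done
python3 - <<'E'
from h import *
p=snapshot('side');c=p['frame'][200:320,300:460,::-1]; cv2.imwrite('pics/s12c.png',cv2.resize(c,None,fx=5,fy=5,interpolation=cv2.INTER_CUBIC))
E
```

```text
tool_pos: [0.5691, -0.0355, 0.1316]
contact_force: [-0.5, 0.0, 10.0]
tool_pos: [0.5691, -0.0355, 0.1316]
contact_force: [-0.8, 0.1, 10.4]
tool_pos: [0.5691, -0.0355, 0.1316]
contact_force: [-1.7, -0.6, 10.6]
tool_pos: [0.5692, -0.0355, 0.1313]
contact_force: [-1.4, 0.5, 11.9]
tool_pos: [0.5692, -0.0355, 0.1313]
contact_force: [-1.9, 0.3, 12.3]
tool_pos: [0.5692, -0.0355, 0.1313]
contact_force: [-1.6, 0.2, 12.8]
```

View pics/s12c.png

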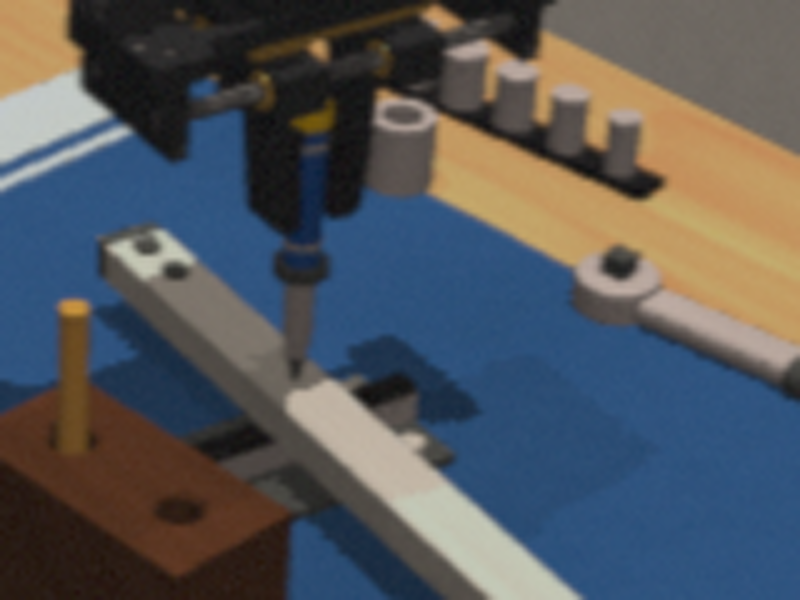

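Force is now about 13–14 N, above 11 N, and TCP travel has stalled. The spring is home and the beam still looks level, so I'll lift straight off.

```bash
python3 -m creep '[{"hand":0,"slide":[0,0,-0.003],"turn":0},{"hand":0,"slide":[0,0,-0.004],"turn":0},{"hand":0,"slide":[0,0,-0.01],"turn":0},{"hand":0,"slide":[0,0,-0.03],"turn":0},{"hand":0,"slide":[0,0,-0.03],"turn":0}]'
python3 - <<'E'
from h import *
plan([.4443,-.1055,.205],-9.2); beam()
E
```

```text
clock: 22.35
tool_pos: [0.5678, -0.0354, 0.2073]
eef_rot: [0.997, -0.08, -0.001, 0.0]
contact_force: [0.4, -0.9, -0.8]
opening: 0.176
at [ 0.5678 -0.0354  0.2073] h -9.23 z [-0.002  0.    -1.   ] F [ 0.38 -0.85 -0.79] op 0.176 t 22.35
{"slide":[-0.0369,0.0296,0.0008],"turn":-0.01}
{"slide":[-0.0369,0.0296,0.0008],"turn":-0.01}
{"slide":[-0.0369,0.0296,0.0008],"turn":-0.01}
t 22.4 n 836 tilt dz/dy -0.0032 z@ridge 0.0441 heading 80.01 y-range [-0.2824  0.0954] x@ridge 0.569 ends z [0.045 0.044]
```

```bash
python3 -m creep '[{"hand":0,"slide":[-0.037,0.0295,0],"turn":0},{"hand":0,"slide":[-0.037,0.0295,0],"turn":0},{"hand":0,"slide":[-0.037,0.0295,0],"turn":0},{"hand":0,"slide":[0,0,0],"turn":0},{"hand":0,"slide":[0,0,0],"turn":0}]'
python3 - <<'E'
from h import *
import pickle
plan([.4443,-.1055,.205],-9.2); p=snapshot('wrist');s=snapshot('side');pickle.dump((p,s),open('p13.pkl','wb'))
plan([.4443,-.1055,.205],-9.2)
c=p['frame'][120:300,230:400,::-1]; cv2.imwrite('pics/w13c.png',cv2.resize(c,None,fx=3.3,fy=3.3,interpolation=cv2.INTER_CUBIC))
c=s['frame'][200:320,280:440,::-1]; cv2.imwrite('pics/s13c.png',cv2.resize(c,None,fx=5,fy=5,interpolation=cv2.INTER_CUBIC))
E
```

```text
clock: 23.02
tool_pos: [0.4455, -0.1048, 0.207]
eef_rot: [0.997, -0.08, 0.0, -0.0]
contact_force: [0.2, -0.2, -0.8]
opening: 0.177
at [ 0.4455 -0.1048  0.207 ] h -9.23 z [ 0.001  0.    -1.   ] F [ 0.15 -0.22 -0.8 ] op 0.177 t 23.02
{"slide":[-0.0011,0.0009,0.0020],"turn":-0.03}
at [ 0.4462 -0.1043  0.207 ] h -9.14 z [ 0.001  0.    -1.   ] F [ 0.47  0.71 -1.18] op 0.18 t 23.12
{"slide":[-0.0016,0.0015,0.0020],"turn":0.06}
```

View pics/w13c.png

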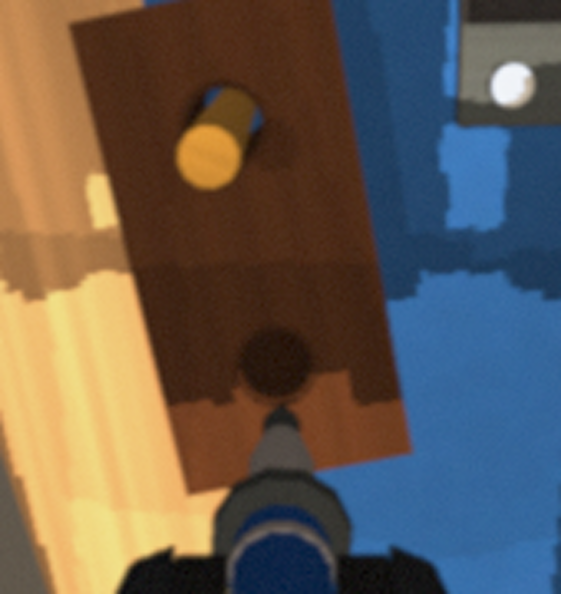

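View pics/s13c.png

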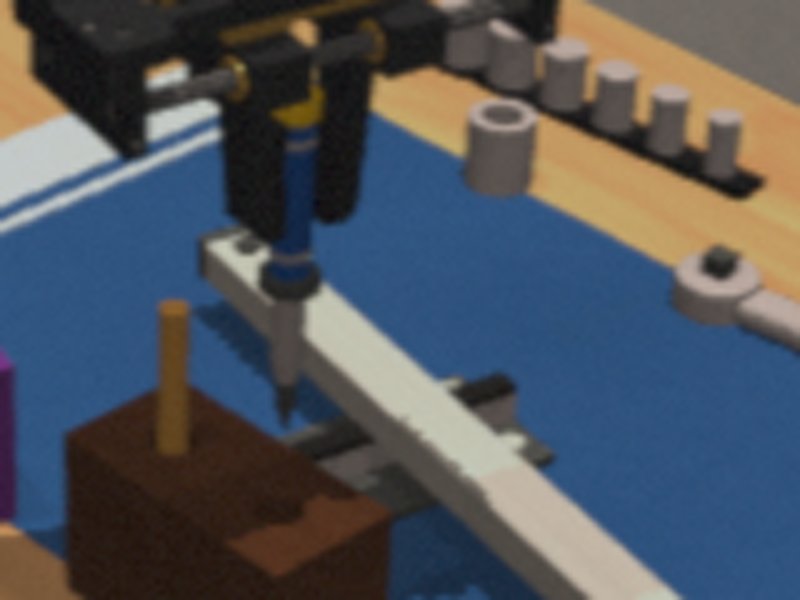

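Run:
```python
from h import *
import pickle
np.set_printoptions(precision=4,suppress=True)
p,s=pickle.load(open('p13.pkl','rb'))
T=lambda a:(np.array(a)+.5)/3.3+[230,120]-.5
S=lambda a:(np.array(a)+.5)/5+[280,200]-.5
print('tip',tri([(p,T((281,407))),(s,S((286,426)))]),atz(p,T((281,407)),.11),atz(s,S((286,426)),.11))
print('hole',atz(p,T((277,362)),.075),'side',atz(s,S((280,510)),.075))
bl=[atz(p,T(a),.075) for a in ((72,22),(330,-35),(411,452),(187,493))];print(bl)
```

```text
tip [ 0.446 -0.105  0.111] [ 0.4455 -0.1049  0.11  ] [ 0.4476 -0.1041  0.11  ]
hole [ 0.4445 -0.1048  0.075 ] side [ 0.4435 -0.1067  0.075 ]
[array([ 0.4112, -0.017 ,  0.075 ]), array([ 0.4714, -0.0144,  0.075 ]), array([ 0.4749, -0.1344,  0.075 ]), array([ 0.4155, -0.1364,  0.075 ])]
```

```bash
python3 -m creep '[{"hand":0,"slide":[-0.0015,0.0005,0.01],"turn":0},{"hand":0,"slide":[0,0,0.02],"turn":0},{"hand":0,"slide":[0,0,0.015],"turn":0},{"hand":0,"slide":[0,0,0.01],"turn":0},{"hand":0,"slide":[0,0,0],"turn":0}]'
python3 - <<'E'
from h import *
plan([.4443,-.1052,.111],-9.2)
s=snapshot('side')
c=s['frame'][200:320,280:440,::-1]; cv2.imwrite('pics/s14c.png',cv2.resize(c,None,fx=5,fy=5,interpolation=cv2.INTER_CUBIC))
E
```

```text
clock: 23.75
tool_pos: [0.443, -0.105, 0.1513]
eef_rot: [0.997, -0.08, -0.001, -0.0]
contact_force: [0.1, 0.4, -0.7]
opening: 0.179
at [ 0.443  -0.105   0.1513] h -9.21 z [-0.002  0.    -1.   ] F [ 0.08  0.44 -0.67] op 0.179 t 23.75
{"slide":[0.0013,-0.0000,0.0403],"turn":-0.01}
```

View pics/s14c.png

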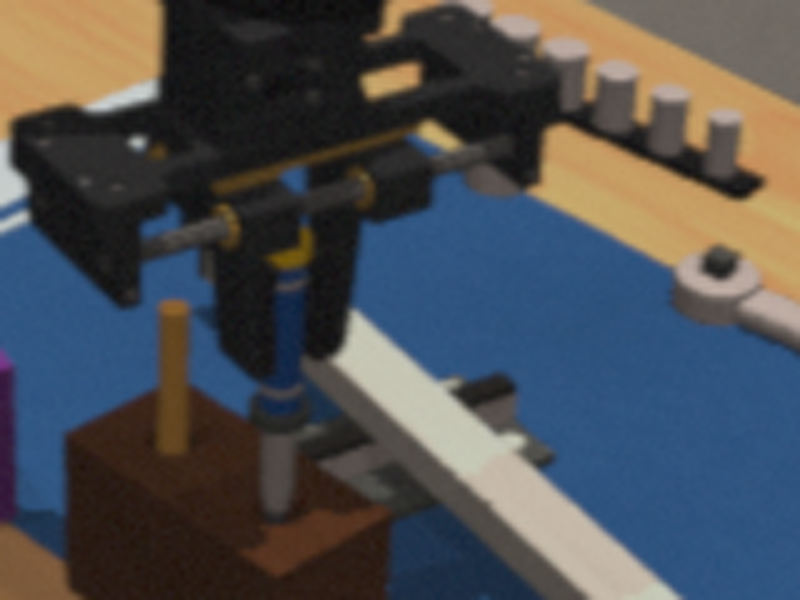

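Nose is in the hole. Lowering the rest.

```bash
python3 -m creep '[{"hand":0,"slide":[0.001,0,0.01],"turn":0},{"hand":0,"slide":[0,0,0.012],"turn":0},{"hand":0,"slide":[0,0,0.01],"turn":0},{"hand":0,"slide":[0,0,0.005],"turn":0},{"hand":0,"slide":[0,0,0],"turn":0}]'
python3 - <<'E'
from h import *
plan([.4443,-.1052,.111],-9.2)
E
python3 -m creep '[{"hand":0,"slide":[0,0,0.002],"turn":0},{"hand":0,"slide":[0,0,0.001],"turn":0},{"hand":0,"slide":[0,0,0],"turn":0}]'
python3 - <<'E'
from h import *
s=snapshot('side')
c=s['frame'][200:320,280:440,::-1]; cv2.imwrite('pics/s15c.png',cv2.resize(c,None,fx=5,fy=5,interpolation=cv2.INTER_CUBIC))
E
```

```text
clock: 24.42
tool_pos: [0.444, -0.1054, 0.1147]
eef_rot: [0.997, -0.081, -0.0, -0.0]
contact_force: [0.6, -0.4, -1.9]
opening: 0.179
at [ 0.444  -0.1054  0.1147] h -9.23 z [-0.001  0.    -1.   ] F [ 0.63 -0.38 -1.94] op 0.179 t 24.43
{"slide":[0.0003,-0.0003,0.0037],"turn":-0.03}
clock: 24.8
tool_pos: [0.4443, -0.1054, 0.1122]
eef_rot: [0.997, -0.08, 0.0, -0.0]
contact_force: [-0.7, 0.4, -1.1]
opening: 0.177
```

View pics/s15c.png

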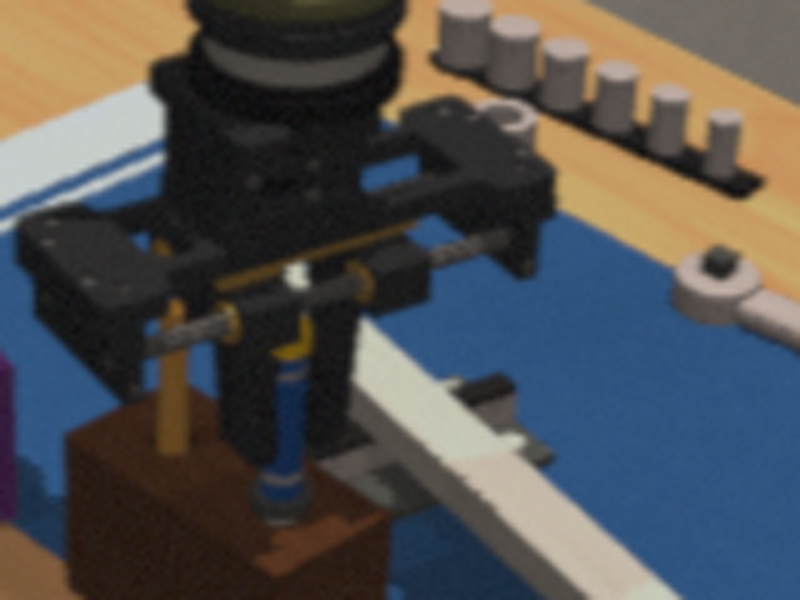

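```bash
python3 -m creep '[{"hand":0,"slide":[0,0,0.001],"turn":0},{"hand":0,"slide":[0,0,0],"turn":0}]'; python3 -m creep '[{"hand":0,"slide":[0,0,0.001],"turn":0},{"hand":0,"slide":[0,0,0],"turn":0},{"hand":0,"slide":[0,0,0],"turn":0}]'
```

```text
clock: 25.1
tool_pos: [0.4443, -0.1054, 0.1111]
eef_rot: [0.997, -0.08, -0.0, -0.0]
contact_force: [-0.8, -0.1, -0.7]
opening: 0.174
clock: 25.48
tool_pos: [0.4444, -0.1054, 0.1102]
eef_rot: [0.997, -0.08, 0.0, -0.0]
contact_force: [-1.1, 0.0, 0.9]
opening: 0.172
```

Starting to bear on the block. I'll seat it slightly further and release.

```bash
python3 -m creep '[{"hand":0,"slide":[0,0,0.0005],"turn":0},{"hand":0,"slide":[0,0,0],"turn":0}]'; python3 -m creep '[{"hand":0.03,"slide":[0,0,0],"turn":0},{"hand":0.05,"slide":[0,0,0],"turn":0},{"hand":0.05,"slide":[0,0,0],"turn":0},{"hand":0.05,"slide":[0,0,0],"turn":0}]'
python3 -m creep '[{"hand":0.05,"slide":[0,0,-0.02],"turn":0},{"hand":0.05,"slide":[0,0,-0.04],"turn":0},{"hand":0.05,"slide":[0,0,-0.05],"turn":0},{"hand":0.05,"slide":[0,0,-0.05],"turn":0},{"hand":0.05,"slide":[0,0,0],"turn":0}]'
python3 - <<'E'
from h import *
plan([.4443,-.1052,.111],-9.2);beam()
s=snapshot('side')
c=s['frame'][230:350,280:440,::-1]; cv2.imwrite('pics/s16c.png',cv2.resize(c,None,fx=5,fy=5,interpolation=cv2.INTER_CUBIC))
s=snapshot('wrist');save(s,'w16.png')
E
```

```text
clock: 25.72
tool_pos: [0.4444, -0.1055, 0.1101]
eef_rot: [0.997, -0.081, 0.0, -0.0]
contact_force: [-0.1, -0.0, 6.6]
opening: 0.176
clock: 26.22
tool_pos: [0.4442, -0.1054, 0.1095]
eef_rot: [0.997, -0.08, -0.0, -0.0]
contact_force: [0.4, -0.4, -0.2]
opening: 0.568
clock: 26.85
tool_pos: [0.4463, -0.1059, 0.2727]
eef_rot: [0.997, -0.081, 0.004, 0.0]
contact_force: [-0.4, 0.3, -0.4]
opening: 0.566
at [ 0.4463 -0.1059  0.2727] h -9.25 z [ 0.008 -0.001 -1.   ] F [-0.44  0.34 -0.41] op 0.566 t 26.85
{"slide":[-0.0007,-0.0001,0.0539],"turn":-0.02}
{"slide":[-0.0007,-0.0001,0.0539],"turn":-0.02}
{"slide":[-0.0007,-0.0001,0.0539],"turn":-0.02}
t 26.9 n 997 tilt dz/dy -0.0031 z@ridge 0.0439 heading 81.02 y-range [-0.2596  0.0954] x@ridge 0.5694 ends z [0.045 0.044]
```

View pics/s16c.png

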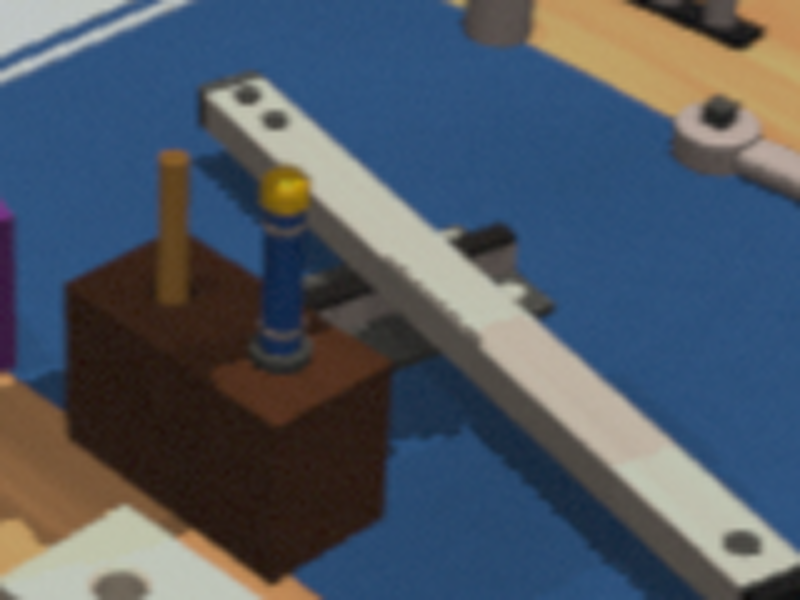

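View pics/w16.png

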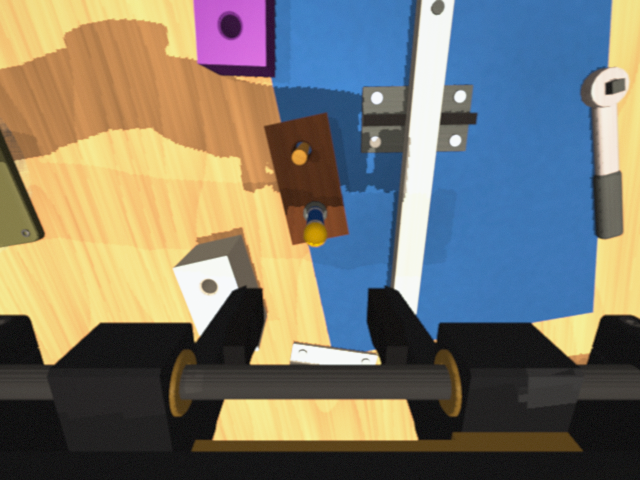

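The collar is seated exactly where it was at the start, at side (336,300), and the beam is level. Handing in.

```bash
python3 -m creep '[{"hand":0.05,"slide":[0,0,0],"turn":0},{"hand":0.05,"slide":[0,0,0],"turn":0},{"hand":0.05,"slide":[0,0,0],"turn":0}]'
python3 - <<'E'
from h import *
beam(); print(finish_job())
E
```

```text
clock: 27.38
tool_pos: [0.444, -0.1054, 0.2691]
eef_rot: [0.997, -0.08, -0.001, -0.0]
contact_force: [0.6, -0.3, -0.2]
opening: 0.568
t 27.43 n 999 tilt dz/dy -0.0058 z@ridge 0.0443 heading 80.83 y-range [-0.2557  0.0954] x@ridge 0.5691 ends z [0.046 0.043]
the job is handed in; nothing more can be done
None
```

The job is done and handed in at about 27 s; `finish_job()` reported no verdict.

- **Beam:** I pushed it by its plug end in small steps, backing off after each, until it tipped up and settled level on the ridge.
- **Punch:** I took it from the wooden block and pressed it on the beam's centre line above the middle of the ridge. The measured tip was about 1 mm from target. Force rose to about 13 N and the tool stopped travelling after about 8.5 mm, so the spring was home. I then put the punch back in the same hole.

**Last checks:**
- The beam's tilt measured 0.006 or less, with its top about 44 mm up at the ridge.
- The punch stands upright with its collar on the block, at the same picture position as before.
- The hand is clear of everything.
- The drift looks unmoved in the last pictures and the ratchet undisturbed. I did not measure the bystander tools again at the end.

**Disagreements:**
- While pressing, the force stayed at about 9–10 N for roughly 1 mm before rising past 12 N. I put that down to sensor noise.
- The side camera differed from the wrist camera by 2–3 mm on the punch tip. I relied on the wrist and combined values.

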